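Hang the power driver on the balancer arm and lock it on

TASK

Lift the power driver out of its dock and hang it by its wire bail in the hook of the spring-balanced swing arm, lowering it gently until the arm has sunk and carries the full weight before you let go, so that the arm neither drops nor bounces. Then slip the large washer over the hook's prong down onto its flange, and after it the ribbed retaining cap, open end first, fully down on the washer. The driver must be left hanging free and still; leave everything else on the bench where it is.

Things in the scene. Friction and masses are not known exactly. Their poses are not given: they have to be found in the camera images.
- swing_arm (a joint): Sink angle (rad) of the spring-balanced arm: aluminium bar with a coil spring, hinged 285 mm up on a post, hook 195 mm from the hinge. 0 = empty, at rest; grows as the hook sinks. About 0.13 N per mm at the hook, lightly damped: sinks 20 to 40 mm under the driver, 5 to 8 more under washer and cap. It cannot turn sideways. Faster than 1 rad/s counts as a drop or bounce.
- saddle (a point): Lowest point of the hook, on top of its 10 mm round steel bar, where the bail comes to rest; on the free end of the swing arm, about 0.30 m above the bench when the arm is empty. It is the prong's end of an almost level stretch of bar 18 mm long; on the post's side of that the bar rises to the arm, on the other side the prong rises.
- prong (a point): The hook's straight 10 mm steel prong, leaning from the saddle away from the post, 28 deg from vertical when empty, 34 to 43 when loaded (turns with the arm). Origin: on its axis in the top face of a 20 mm round flange, 4 mm thick, 27 mm along the axis from the saddle's bar centre. +z: up along the prong; y: level, parallel to the hinge. Above the flange an 11 mm shaft stands 28 mm, the last 6 mm tapered.
- prong_tip (a point): The free upper end of the prong.
- driver_grip (a point): Centre of the grip of the power driver, a black upright cylinder 36 mm across, straight from 18 mm below to 30 mm above this point. z: up to the bail; y: square to the bail's plane (the hook goes through along y, either way round). The body tapers to 34 mm below, then a 12 mm steel nose goes to 70 mm below, 34 mm of it in the dock at the start. 0.3 to 0.5 kg, balanced near this point.
- bail_top (a point): Middle of the inner side of the top of the driver's wire bail, 127 mm above driver_grip. Bail: 5 mm steel wire, opening 40 mm wide (along x) and about 75 mm high from the driver's top, its top slightly peaked.
- dock: Grey plastic block 75 x 75 x 40 mm (fixed) with a 14.5 mm round hole 34 mm deep, in which the driver's nose stands. Origin: centre of its underside, on the bench.
- washer_center (a point): Centre of the large steel washer: 44 mm outside, 15 mm bore, 8 mm thick, lying flat on the mat. z is its axis.
- cap_center (a point): Centre (half-way up) of the retaining cap: black ribbed plastic cylinder 30 mm across (32 over its ribs), 30 mm high, standing on the mat open end down; 15 mm blind bore, 22 mm deep from its underside. z is its axis, pointing to the closed top.
- mat: Light blue-grey mat 190 x 190 x 3 mm, fixed on the bench; origin at the centre of its underside. Washer, cap and two bystanders (a steel washer 30 mm outside with an 8 mm hole, and an amber jar with a metal lid, 34 mm across and 42 mm high) stand on it in a 2 by 2 pattern, about 86 mm apart, any order.
- post: The swing arm's post (fixed): foot 100 x 100 x 12 mm, 30 mm round column; origin at the column's foot on the bench. The arm points along its -x.

How it is judged:
On the way, in this order (a step that is already met when the one before it is completed fails the run):
1. the driver hangs by its bail in the hook, let go, the arm sunk and settled (distance between bail_top and saddle below 0.02 m and angle between driver_grip's own z axis and vertical below 0.25 rad and value of joint swing_arm above 0.06 rad and velocity of joint swing_arm between -0.08 and 0.08 rad/s and contact force between the fingers and driver below 0.05 N), for 0.2 s.
2. the large washer lies on the prong's flange, let go, the driver still hung (distance between bail_top and saddle below 0.02 m and angle between driver_grip's own z axis and vertical below 0.25 rad and value of joint swing_arm above 0.06 rad and z of washer_center in the frame of prong between 0.002 and 0.007 m and x of washer_center in the frame of prong between -0.005 and 0.005 m and y of washer_center in the frame of prong between -0.005 and 0.005 m and contact force between the fingers and washer below 0.05 N), for 0.2 s.
3. the cap sits over the prong, down on the washer, let go (distance between bail_top and saddle below 0.02 m and angle between driver_grip's own z axis and vertical below 0.25 rad and value of joint swing_arm above 0.06 rad and z of washer_center in the frame of prong between 0.002 and 0.007 m and x of washer_center in the frame of prong between -0.005 and 0.005 m and y of washer_center in the frame of prong between -0.005 and 0.005 m and z of cap_center in the frame of prong between 0.02 and 0.0265 m and x of cap_center in the frame of prong between -0.005 and 0.005 m and y of cap_center in the frame of prong between -0.005 and 0.005 m and contact force between the fingers and cap below 0.05 N), for 0.2 s.
At the end, for the whole second after the job is handed in: Driver hung: bail top within 20 mm of the saddle, under 14 deg off upright, arm sunk over 0.06 rad; arm and driver still. Washer centre 2 to 7 mm and cap centre 20 to 26.5 mm above the flange, each within 5 mm of the prong axis. All let go (all of step 3 and velocity of joint swing_arm between -0.08 and 0.08 rad/s and linear speed of driver below 0.05 m/s and contact force between the fingers and driver below 0.05 N and contact force between the fingers and washer below 0.05 N); the robot touches nothing.
It fails at once if the swing arm drops, bounces or is knocked (faster than 1 rad/s) (velocity of joint swing_arm above 1 rad/s or velocity of joint swing_arm below -1 rad/s).
It fails at once if another thing on the bench is pushed more than 40 mm from its place (distance of any of small_washer, flux_jar, pliers, ring_board, small_board, red_screwdriver from where it was at the start of the episode above 0.04 m).
It also fails if it takes over 72 s, if anything falls off the work surface, if the arm or the gripper's body presses on something with over 40 N, if the wrist force passes 120 N, or if a joint passes its speed limit or range.

ROBOT

A 7-joint arm with a two-finger parallel gripper is mounted at the origin on the work surface. World frame = base frame: x ahead of the robot, y to its left, z up, the work surface at z = 0. Lengths are in m, angles in rad, forces in N, time in s.
With the tool pointing down it reaches from about 0.425 to 0.825 m from the base axis. Payload 3.6 kg.
Tool frame: the origin (TCP) lies on the front face of the gripper's body, between the roots of the fingers; the fingertips stand 84 mm ahead of it and the grasp point (between the pads) lies 65 mm ahead of it (robot.grasp_offset is the distance from the TCP to the grasp point, in m); z points along the fingers, x is the direction in which the jaws open and shut, and the axes are right-handed (so a half turn about z gives the same grasp; the last joint's range is limited). The gripper opens to 93 mm and grips with 3 to 60 N. Pads are 15 mm wide; open, the fingers measure 128 mm over their backs; the gripper's body (75 mm by 188 mm) begins 65 mm behind the grasp point.
Start: joints at [1.115, 0.615, -0.013, 1.423, 0.008, 1.103, -0.04], TCP at [0.271, -0.591, 0.303] pointing down, gripper open.
Joint ranges: [-3.12, 3.12], [-0.3, 2.06], [-1.34, 1.32], [0.26, 2.42], [-1.36, 4.5], [0.01, 1.98], [-2.84, 2.84]. Speed limits (rad/s): [2.79, 2.79, 3.14, 3.14, 3.14, 3.14, 3.14].

INTERFACE

Orientations are given as a rotation vector (axis times angle).
In Python, from workcell import robot, planner, viewer, sensors gives the robot as it stands. Calls block until the motion is done:
- robot.move_to(position, orientation): joint-space move of the TCP to a pose.
- robot.movel(position, max_speed=0.15, rotation=None, until_force=None): straight line of the TCP; rotation=None keeps the orientation; max_speed is the mean speed in m/s. With until_force (N) it stops when the force on the tool has changed by that much, and returns True; else False.
- robot.movej(angles): joint-space move.
- robot.ungrasp() and robot.grasp(): open the fingers fully, or close them until they stop; the grip force is fixed at half the most.
- robot.dwell(seconds).
- planner.solve_ik(position, orientation): joint angles nearest the present ones, or None.
- viewer.get_image(name): name is "side" or "top"; returns a dict with "frame" (420x560x3 uint8, red, green, blue), "fx", "fy", "cx", "cy" (pixels), "k1" (the pictures are not rectified: a ray, as slopes to the right and down, at radius r is drawn at 1 + k1 r^2 times it, then the intrinsics apply), "R" (3x3) and "t" (3): a world point X has camera coordinates R X + t. Camera axes: x right, y down, z forward; pixel columns grow to the right and rows downward; lengths in m; the calibration is good to about 2 mm. A picture is of the moment at which its call begins. There is no depth.
A pose or a line that the arm cannot do raises robot.IKError and nothing moves.
- robot.hand_in(): hands the job in, once; it reports no verdict.
Trained networks look in the newest picture that a camera, given by its name, has taken for a name from the list of things; names that differ only in an ending like _2 or _b are one class to them, and where a whole thing is asked for, a point or a joint stands for the part that bears it (a point fixed in the world has none). Each returns a list of dicts, best first, with "conf" (0 to 1); they miss things now and then, are a little off and sometimes report something else, mostly with a low value. They report only what shows in the picture. A call takes as long as a camera call.
- viewer.spot_in(query, camera): "location" ([column, row] in pixels, amid what is visible of it).
Readings, each from a call of its own:
- sensors.get_time_s(): time.
- sensors.get_q(): joint angles.
- sensors.get_dq(): joint speeds.
- sensors.get_joint_torque(): joint torques, N m.
- sensors.get_tcp_pos(): TCP position.
- sensors.get_ee_rot(): TCP orientation.
- sensors.get_ft_force(): force on the tool from outside, world axes, zero at the start.
- sensors.get_ft_torque(): the same for the moment, N m.
- sensors.get_grip_width(): finger opening in m.
Only numpy, scipy, OpenCV 4.12 (cv2) and the standard library are available. Lean on these libraries where they do the work, as an engineer would, in place of code of your own. Each camera call takes 0.05 s, during which the arm holds its last target.

## Working session

There is one attempt and no reset: what is moved stays moved. The work goes in short steps, each a Python script; the robot and the scene stay as the last script left them, time stands still between calls to the robot, and variables do not carry over. Pictures are saved under pics/ and viewed, and the job is handed in when it is done.

```bash
ls; mkdir -p pics
cat > h.py <<'E'
import numpy as np, cv2
from workcell import robot, planner, viewer, sensors
E
python3 - <<'E'
from h import *
for n in ("side","top"):
    im=viewer.get_image(n); cv2.imwrite(f"pics/{n}0.png",im["frame"][:,:,::-1])
    print(n,{k:(np.round(v,4).tolist() if k!='frame' else None) for k,v in im.items()})
    for q in ["driver_grip","bail_top","saddle","prong","prong_tip","dock","washer_center","cap_center","mat","post"]:
        print(q,[(np.round(d["location"]).tolist(),round(d["conf"],2)) for d in viewer.spot_in(q,n)][:3])
print(sensors.get_time_s(),sensors.get_tcp_pos(),sensors.get_ee_rot(),sensors.get_ft_force(),robot.grasp_offset,sensors.get_grip_width())
E
```

```text
pics
side {'frame': None, 'fx': 451.7838, 'fy': 451.7838, 'cx': 278.1338, 'cy': 213.6038, 'k1': -0.1027, 'R': [[0.9941, -0.1075, -0.0109], [-0.0808, -0.6731, -0.7351], [0.0717, 0.7317, -0.6778]], 't': [-0.5939, 0.1903, 1.2095]}
driver_grip [([237.0, 182.0], 0.88), ([290.0, 143.0], 0.16)]
bail_top [([235.0, 178.0], 0.8)]
saddle [([289.0, 145.0], 0.63), ([238.0, 182.0], 0.28)]
prong [([287.0, 148.0], 0.62)]
prong_tip [([288.0, 142.0], 0.94), ([234.0, 181.0], 0.65)]
dock [([237.0, 201.0], 0.78)]
washer_center [([233.0, 384.0], 0.57), ([293.0, 142.0], 0.49)]
cap_center [([265.0, 374.0], 0.71)]
mat [([247.0, 366.0], 0.8)]
post [([300.0, 168.0], 0.73)]
top {'frame': None, 'fx': 409.5661, 'fy': 409.5661, 'cx': 272.7756, 'cy': 209.7826, 'k1': -0.0825, 'R': [[0.0285, -0.9995, -0.0099], [-0.9942, -0.0273, -0.1043], [0.104, 0.0128, -0.9945]], 't': [0.0002, 0.6054, 1.2583]}
driver_grip [([186.0, 242.0], 0.65)]
bail_top [([184.0, 243.0], 0.48)]
saddle [([225.0, 179.0], 0.72)]
prong [([224.0, 178.0], 0.57)]
prong_tip [([226.0, 178.0], 0.86)]
dock [([198.0, 240.0], 0.8), ([367.0, 247.0], 0.47)]
washer_center [([223.0, 180.0], 0.5)]
cap_center [([200.0, 243.0], 0.61)]
mat [([367.0, 249.0], 0.56)]
post [([214.0, 180.0], 0.62), ([225.0, 179.0], 0.46)]
1.1 [ 0.27082421 -0.59086071  0.30272192] [-2.64401489e+00  1.69658255e+00  1.43722085e-04] [0.63631221 0.5205829  0.70128047] 0.0653 0.09337942423902404
```

View pics/side0.png

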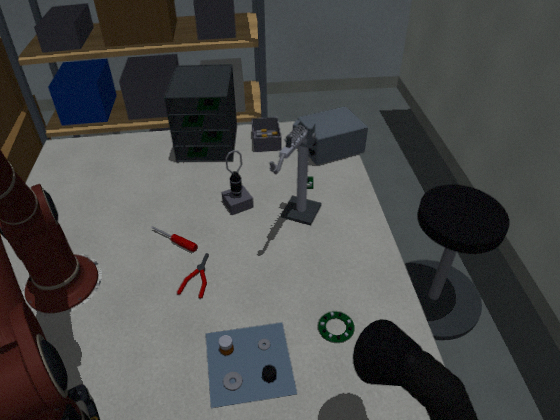

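View pics/top0.png

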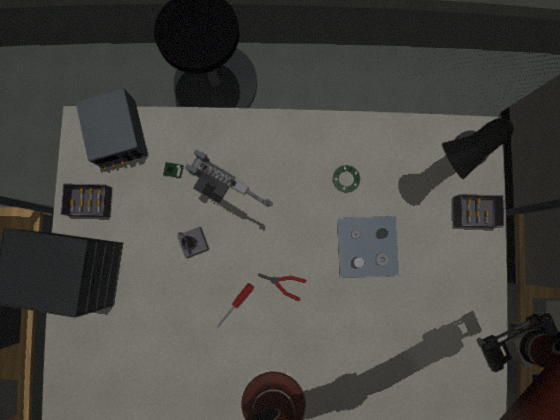

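The side view shows the driver in its dock at about (236,185), the hook at (275,165), the post foot at (301,210), the large washer at (232,381) and the cap at (269,373). In the top view the driver is at (190,240), the post at about (205,165), the hook tip at (268,203), the washer at (382,259) and the cap at (381,233). The networks mixed some of these up. I'll zoom in next.

Run:
```python
import cv2
s=cv2.imread("pics/side0.png");t=cv2.imread("pics/top0.png")
def c(im,x0,y0,x1,y1,k,n,g=2.0):
    import numpy as np
    d=im[y0:y1,x0:x1]; d=np.clip(255*(d/255.)**0.6,0,255).astype('uint8')
    cv2.imwrite(n,cv2.resize(d,None,fx=k,fy=k,interpolation=cv2.INTER_CUBIC))
c(s,210,110,340,225,6,"pics/s_a.png"); c(t,160,140,290,265,4.7,"pics/t_a.png")
c(s,200,315,300,410,6,"pics/s_b.png"); c(t,330,210,405,280,7,"pics/t_b.png")
```

```text
(no output)
```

View pics/s_a.png

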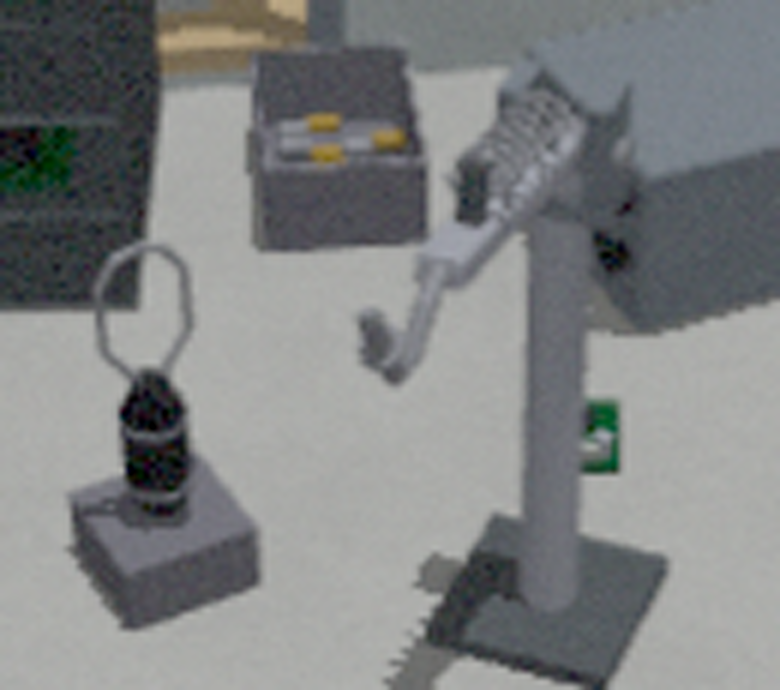

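View pics/t_a.png

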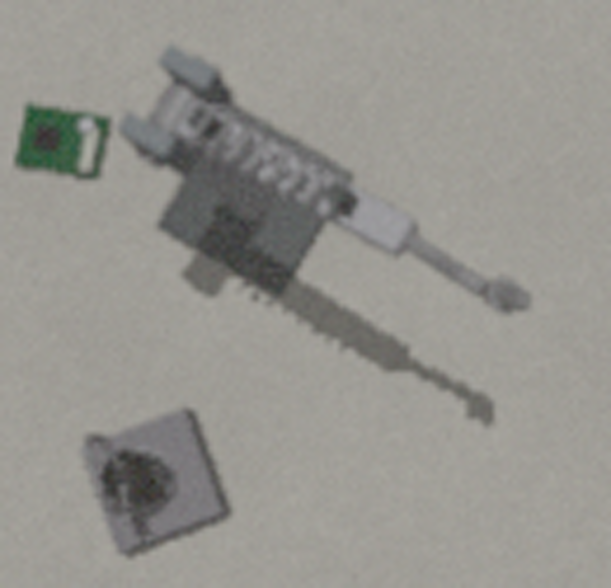

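View pics/s_b.png

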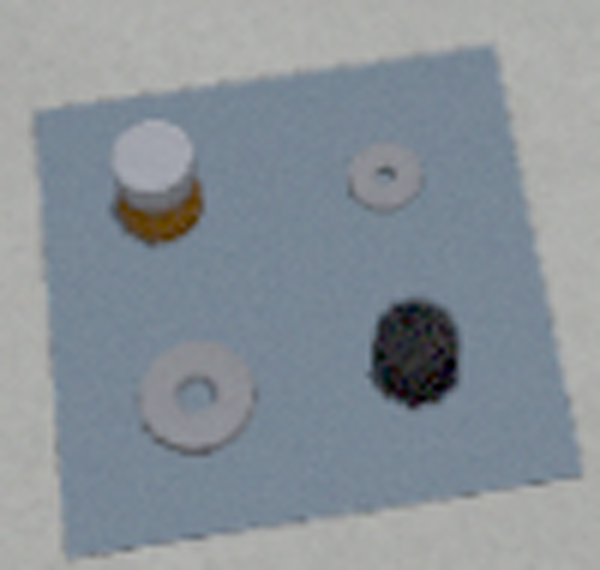

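View pics/t_b.png

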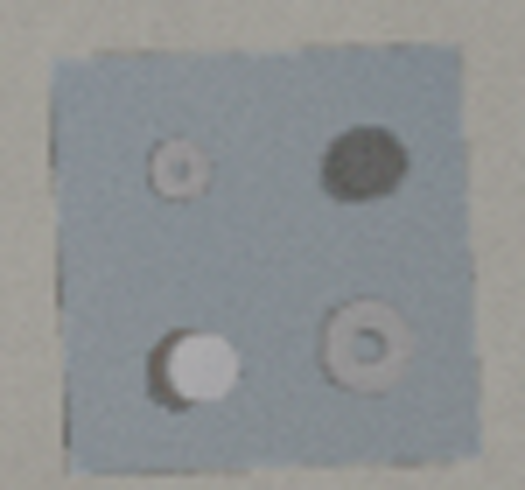

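```bash
cat >> h.py <<'E'
import pickle,os
from scipy.optimize import least_squares
from scipy.spatial.transform import Rotation as Rot
def grab(n,save=None):
    im=viewer.get_image(n)
    if save: cv2.imwrite(f"pics/{save}.png",im["frame"][:,:,::-1])
    pickle.dump({k:v for k,v in im.items() if k!='frame'},open(f"cal_{n}.pkl","wb"))
    return im
def cal(n): return pickle.load(open(f"cal_{n}.pkl","rb"))
def proj(c,X):
    X=np.atleast_2d(X); p=X@np.array(c["R"]).T+np.array(c["t"]); s=p[:,:2]/p[:,2:]
    f=1+c["k1"]*(s**2).sum(1,keepdims=True); return s*f*[c["fx"],c["fy"]]+[c["cx"],c["cy"]]
def ray(c,uv):
    d=(np.array(uv,float)-[c["cx"],c["cy"]])/[c["fx"],c["fy"]]; s=d.copy()
    for _ in range(20): s=d/(1+c["k1"]*(s@s))
    R=np.array(c["R"]); o=-R.T@np.array(c["t"]); v=R.T@np.array([s[0],s[1],1]); return o,v/np.linalg.norm(v)
def onz(c,uv,z): o,v=ray(c,uv); return o+v*(z-o[2])/v[2]
def tri(a,b): # a=(cal,uv)
    o1,v1=ray(*a);o2,v2=ray(*b)
    M=np.stack([v1,-v2],1); s=np.linalg.lstsq(M,o2-o1,rcond=None)[0]
    p,q=o1+s[0]*v1,o2+s[1]*v2; return (p+q)/2,np.linalg.norm(p-q)
def crop(im,x0,y0,x1,y1,k,n):
    d=np.clip(255*(im["frame"][y0:y1,x0:x1,::-1]/255.)**0.6,0,255).astype('uint8')
    cv2.imwrite(f"pics/{n}.png",cv2.resize(d,None,fx=k,fy=k,interpolation=cv2.INTER_CUBIC))
def un(x,y,x0,y0,k): return np.array([(x+.5)/k-.5+x0,(y+.5)/k-.5+y0])
E
python3 - <<'E'
from h import *
S=grab("side");T=grab("top")
np.set_printoptions(precision=4,suppress=True)
sa=lambda x,y:un(x,y,210,110,6); ta=lambda x,y:un(x,y,160,140,4.7); sb=lambda x,y:un(x,y,200,315,6); tb=lambda x,y:un(x,y,330,210,7)
print("dock top side",[onz(S,sa(*p),.04)[:2] for p in [(72,495),(130,572),(260,530),(197,455)]])
print("dock top top",[onz(T,ta(*p),.04)[:2] for p in [(88,440),(128,555),(230,515),(190,410)]])
print("foot side",[onz(S,sa(*p),.012)[:2] for p in [(495,515),(667,556),(605,683),(430,635)]])
print("foot top",[onz(T,ta(*p),.012)[:2] for p in [(163,225),(290,290)]])
print("prong tip",tri((S,sa(370,315)),(T,ta(520,297))))
print("bar knee(arm/hook rod)",tri((S,sa(437,268)),(T,ta(412,235))))
print("lid",tri((S,sb(152,157)),(T,tb(203,367))))
for n,s,t,z in [("W",(196,396),(367,346),.011),("cap",(415,325),(368,160),.033),("cap",(415,325),(368,160),.018),("sw",(385,177),(180,169),.006)]:
    print(n,onz(S,sb(*s),z),onz(T,tb(*t),z),tri((S,sb(*s)),(T,tb(*t))))
print("bail",tri((S,sa(148,245)),(T,ta(115,487))))
for c in(S,T): print(-np.array(c["R"]).T@np.array(c["t"]))
E
```

```text
dock top side [array([0.4492, 0.286 ]), array([0.4777, 0.2211]), array([0.5457, 0.2458]), array([0.5163, 0.3113])]
dock top top [array([0.5224, 0.3106]), array([0.4471, 0.2801]), array([0.4756, 0.2133]), array([0.5444, 0.2431])]
foot side [array([0.6725, 0.2757]), array([0.758 , 0.2319]), array([0.7102, 0.1406]), array([0.6273, 0.186 ])]
foot top [array([0.6727, 0.2731]), array([0.6301, 0.1835])]
prong tip (array([0.5886, 0.0197, 0.3375]), np.float64(0.002542838242047402))
bar knee(arm/hook rod) (array([0.6217, 0.0778, 0.3161]), np.float64(0.003929832603506165))
lid (array([ 0.4484, -0.2525,  0.0438]), np.float64(0.0013992460393377824))
W [ 0.4586 -0.336   0.011 ] [ 0.4598 -0.3337  0.011 ] (array([ 0.4591, -0.3345,  0.0081]), np.float64(0.0013597238504184852))
cap [ 0.5415 -0.3278  0.033 ] [ 0.543  -0.3281  0.033 ] (array([ 0.5422, -0.328 ,  0.0335]), np.float64(0.0014654410910177917))
cap [ 0.5419 -0.3198  0.018 ] [ 0.5438 -0.332   0.018 ] (array([ 0.5422, -0.328 ,  0.0335]), np.float64(0.0014654410910177917))
sw [ 0.5364 -0.2481  0.006 ] [ 0.5382 -0.2485  0.006 ] (array([ 0.5372, -0.2485,  0.0066]), np.float64(0.0017748642589245848))
bail (array([0.4951, 0.2505, 0.2184]), np.float64(0.01259649588670693))
[ 0.5192 -0.8208  0.9533]
[0.471  0.0006 1.3145]
```

```bash
cat > model.py <<'E'
from h import *
def bail_pts(g,yaw,n=7):
    x=np.array([np.cos(yaw),np.sin(yaw),0]); z=np.array([0,0,1.])
    pr=[(-.008,.05),(-.0225,.085),(-.0225,.105),(-.0125,.126),(0,.1295),(.0125,.126),(.0225,.105),(.0225,.085),(.008,.05)]
    return np.array([g+a*x+b*z for a,b in pr])
def cyl(p,ax,r,n=24):
    ax=ax/np.linalg.norm(ax); a=np.cross(ax,[.3,.5,.81]);a/=np.linalg.norm(a);b=np.cross(ax,a)
    return np.array([p+r*(np.cos(t)*a+np.sin(t)*b) for t in np.linspace(0,2*np.pi,n)])
def hook(sad_c,u,tilt):
    """sad_c bar centre at saddle, u horizontal outwards, tilt of prong"""
    z=np.array([0,0,1.]); a=np.sin(tilt)*u+np.cos(tilt)*z
    s=tilt-np.radians(28)
    inn=-np.cos(s)*u+np.sin(s)*z
    L=[np.array([sad_c+.018*inn,sad_c,sad_c+.027*a]),cyl(sad_c+.027*a,a,.010),cyl(sad_c+.023*a,a,.010),
       np.array([sad_c+.027*a,sad_c+.055*a]),cyl(sad_c+.049*a,a,.0055)]
    return L,a
def over(img,c,x0,y0,k,polys,name,x1,y1):
    d=np.clip(255*(img[y0:y1,x0:x1,::-1]/255.)**0.6,0,255).astype('uint8')
    d=cv2.resize(d,None,fx=k,fy=k,interpolation=cv2.INTER_CUBIC)
    for P,col in polys:
        q=(proj(c,P)-[x0,y0]+.5)*k-.5
        cv2.polylines(d,[np.round(q).astype(int)],False,col,1)
    cv2.imwrite(f"pics/{name}.png",d)
E
python3 - <<'E'
from model import *
u=np.array([np.cos(np.radians(-118)),np.sin(np.radians(-118)),0])
post=np.array([.692,.2086,0]); sc=post+.1895*u+[0,0,.289]
H,a=hook(sc,u,np.radians(28)); g=np.array([.4973,.264,.076])
B=bail_pts(g,np.radians(23))
pol=[(B,(0,0,255)),(cyl(g,np.array([0,0,1.]),.018),(0,255,0)),(cyl(g+[0,0,.03],np.array([0,0,1.]),.018),(0,255,0))]+[(h,(0,255,255)) for h in H]
print(sc,sc+.055*a)
S=grab("side");T=grab("top")
over(S["frame"],S,215,120,8,pol,"so1",295,205)
over(T["frame"],T,170,180,6,pol,"to1",280,265)
E
```

```text
[0.60303514 0.04128143 0.289     ] [0.59091294 0.0184829  0.33756212]
```

View pics/so1.png

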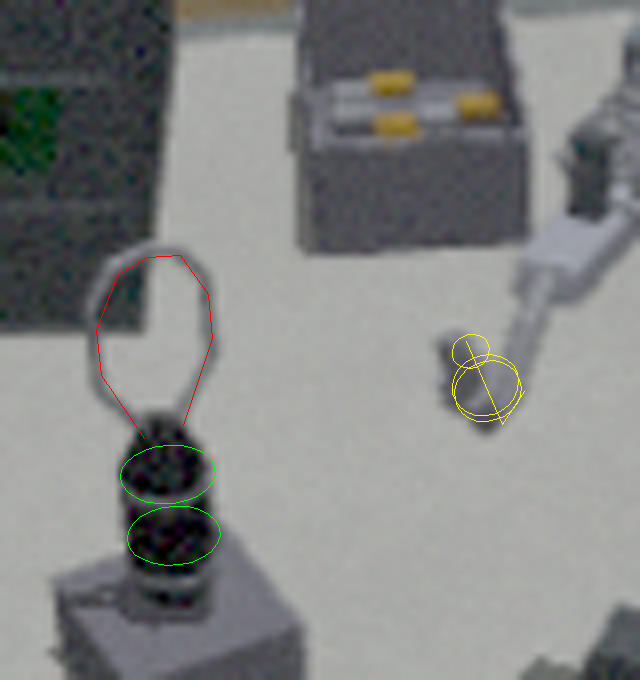

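View pics/to1.png

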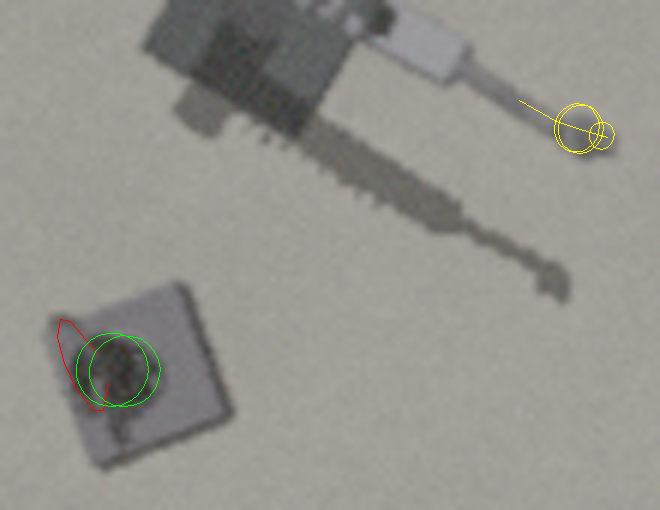

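```bash
cat >> h.py <<'E'
def avg(n,k=6):
    fs=[]
    for i in range(k):
        im=viewer.get_image(n); fs.append(im["frame"].astype(float))
    im["frame"]=np.clip(np.mean(fs,0),0,255); pickle.dump(im,open(f"img_{n}.pkl","wb"))
    pickle.dump({k:v for k,v in im.items() if k!='frame'},open(f"cal_{n}.pkl","wb")); return im
def enh(im,x0,y0,x1,y1,k,lo,hi,n):
    d=im["frame"][y0:y1,x0:x1,::-1]; d=np.clip((d-lo)/(hi-lo),0,1)**.8*255
    cv2.imwrite(f"pics/{n}.png",cv2.resize(d.astype('uint8'),None,fx=k,fy=k,interpolation=cv2.INTER_LANCZOS4))
E
python3 - <<'E'
from h import *
S=avg("side");T=avg("top")
enh(S,262,140,292,172,18,0,200,"so2"); enh(T,245,190,280,215,20,20,170,"to2"); enh(T,175,225,212,262,16,20,150,"to3")
E
```

```text
(no output)
```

View pics/so2.png

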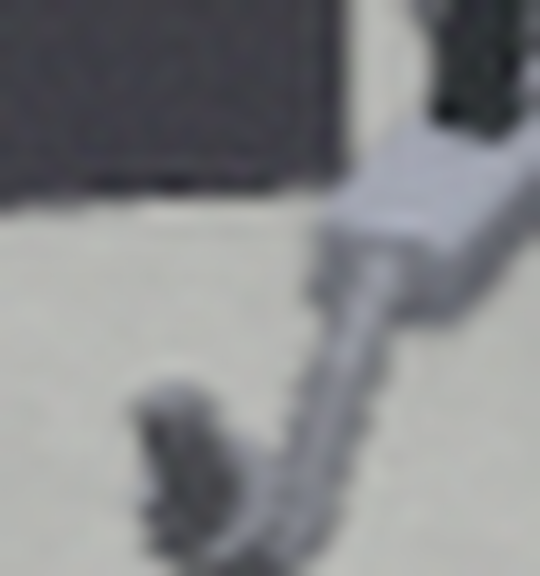

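View pics/to2.png

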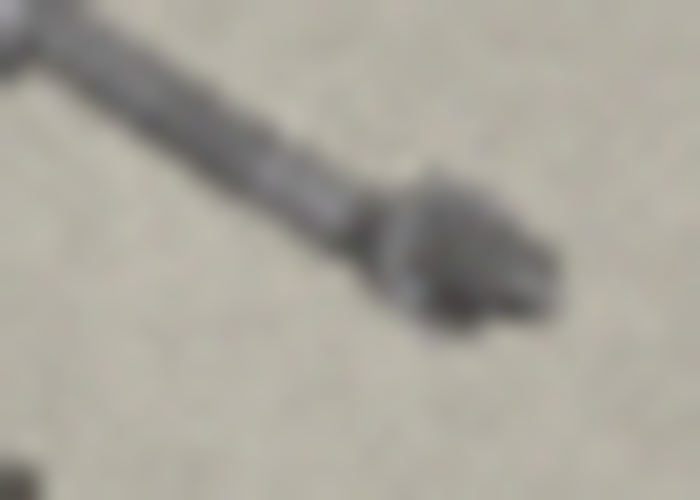

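View pics/to3.png

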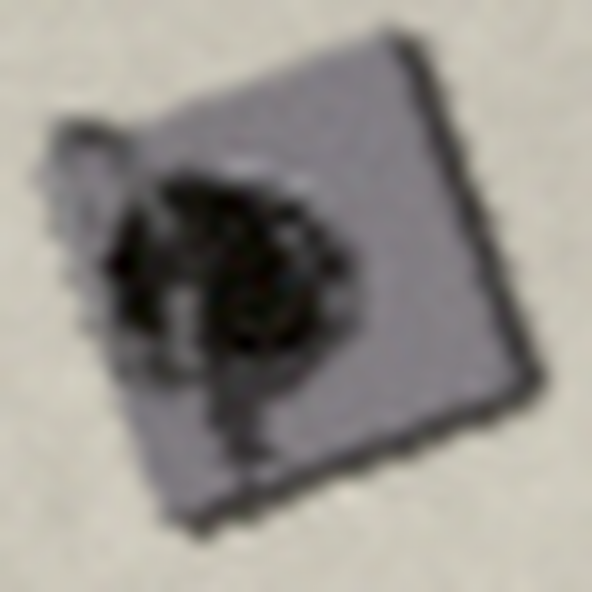

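Run:
```python
from model import *
S=pickle.load(open("img_side.pkl","rb"));T=pickle.load(open("img_top.pkl","rb"))
np.set_printoptions(precision=4,suppress=True)
s2=lambda x,y:un(x,y,262,140,18); t2=lambda x,y:un(x,y,245,190,20); t3=lambda x,y:un(x,y,175,225,16)
print("tip",tri((S,s2(180,400)),(T,t2(540,285))))
print("rod mid/top",tri((S,s2(378,262)),(T,t2(20,5))), tri((S,s2(378,262)),(T,t2(50,20))))
for z in (.17,.18): print("bail ends", onz(T,t3(72,135),z),onz(T,t3(185,340),z))
enh(S,262,150,292,178,18,0,200,"so4")
u=np.array([np.cos(np.radians(-118)),np.sin(np.radians(-118)),0])
for nm,sc,yaw,g in [("A",np.array([.5985,.0435,.290]),28,np.array([.4965,.266,.078]))]:
    H,a=hook(sc,u,np.radians(28)); print(sc+.055*a)
    B=bail_pts(g,np.radians(yaw)); 
    pol=[(B,(0,0,255)),(cyl(g-[0,0,.018],np.array([0,0,1.]),.018),(0,255,0)),(cyl(g+[0,0,.03],np.array([0,0,1.]),.018),(0,255,0))]+[(h,(0,255,255)) for h in H]
    over(S["frame"],S,215,135,8,pol,"so5",292,205)
    over(T["frame"],T,245,190,20,pol,"to5",280,215)
    over(T["frame"],T,175,225,16,pol,"to6",212,262)
```

```text
tip (array([0.5875, 0.0166, 0.3405]), np.float64(0.0004981223168848472))
rod mid/top (array([0.6221, 0.0823, 0.3134]), np.float64(0.003041461637618989)) (array([0.6208, 0.0783, 0.316 ]), np.float64(0.0013074057641816145))
bail ends [0.5179 0.2771 0.17  ] [0.4827 0.2553 0.17  ]
bail ends [0.5175 0.2746 0.18  ] [0.4826 0.2531 0.18  ]
[0.5864 0.0207 0.3386]
```

View pics/so5.png

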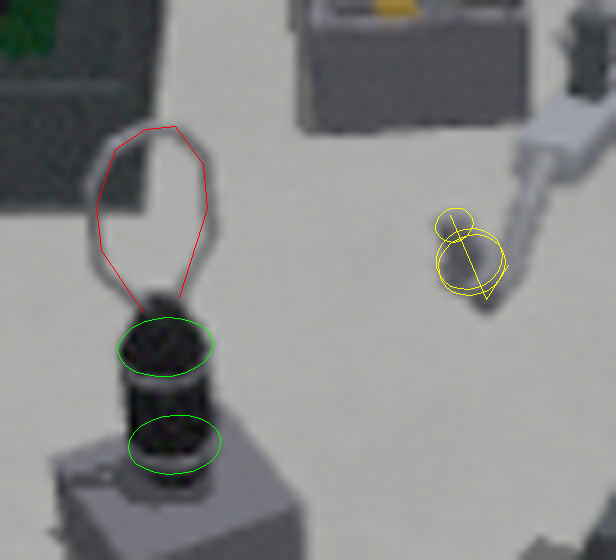

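View pics/to5.png

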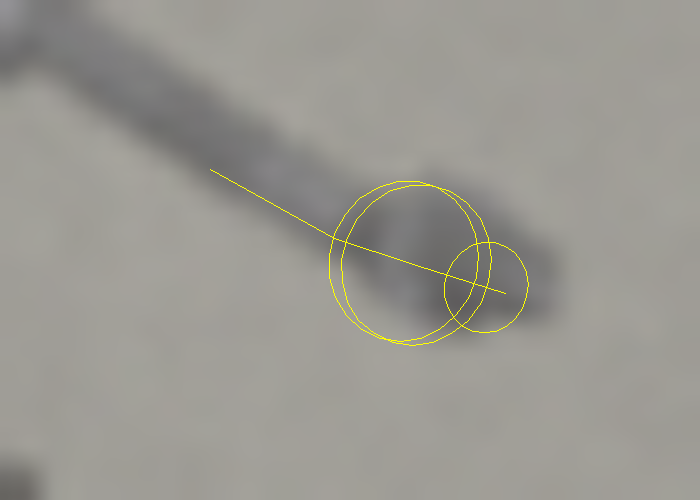

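View pics/to6.png

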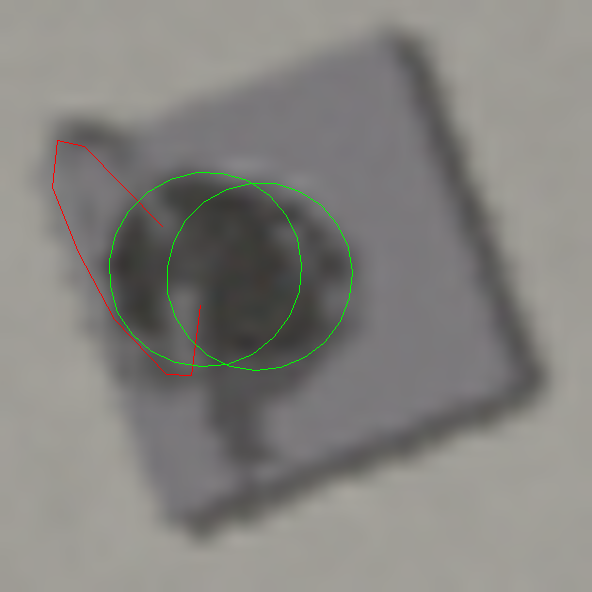

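View pics/so4.png

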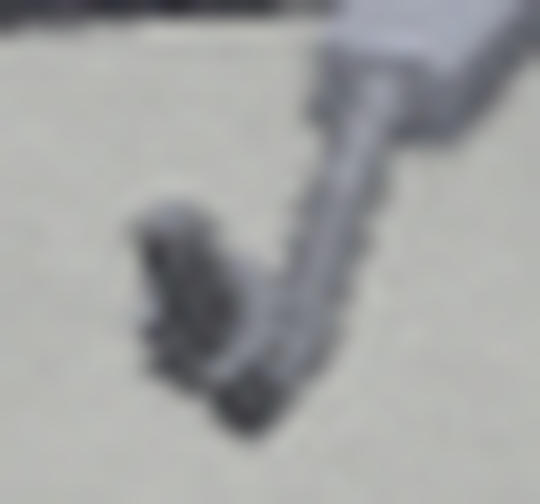

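```bash
cat >> h.py <<'E'
def toolR(theta,tilt,flip=1):
    """approach dir: azimuth theta, tilt below horizontal; jaws horizontal"""
    d=np.array([np.cos(tilt)*np.cos(theta),np.cos(tilt)*np.sin(theta),-np.sin(tilt)])
    x=flip*np.array([-np.sin(theta),np.cos(theta),0]); y=np.cross(d,x)
    return np.stack([x,y,d],1)
def rv(R): return Rot.from_matrix(R).as_rotvec()
GO=0.0653
def tcp(g,R,off=GO): return np.array(g)-off*R[:,2]
E
python3 - <<'E'
from h import *
np.set_printoptions(precision=2,suppress=True)
g=np.array([.4975,.2655,.084]); s=np.array([.5995,.0398,.2968]); r=np.radians
u=np.array([np.cos(r(-118.7)),np.sin(r(-118.7)),0])
h0=s+[0,0,.05-.127+.008]+.07*u; h1=s-[0,0,.127-.008]-[0,0,.04]-.005*u
for flip in (1,-1):
  for tilt in (0,15,30,45):
    row=[]
    for th in (-40,-20,0,20,40):
        Rg=toolR(r(th+57.7),r(tilt),flip);Rh=toolR(r(th),r(tilt),flip)
        o=[planner.solve_ik(tcp(p,R),rv(R)) for p,R in [(g,Rg),(g-.1*Rg[:,2],Rg),(g+[0,0,.1],Rg),(h0,Rh),(h1,Rh)]]
        row.append("".join("X" if q is None else "o" for q in o))
    print(flip,tilt,row)
Rg=toolR(r(57.7),r(30),1);print(planner.solve_ik(tcp(g,Rg),rv(Rg)))
Rg=toolR(r(57.7),r(30),-1);print(planner.solve_ik(tcp(g,Rg),rv(Rg)))
# washer pose on prong
for flip in (1,-1):
  for tl in (34,38,43):
    a=np.sin(r(tl))*u+np.cos(r(tl))*np.array([0,0,1]); sc=s-[0,0,.035]
    for jaw in ("level","plane"):
        y=np.array([-u[1],u[0],0])*flip
        x=y if jaw=="level" else np.cross(y,-a)
        R=np.stack([x,np.cross(-a,x),-a],1)
        print(flip,tl,jaw,[planner.solve_ik(sc+(.031+k+.08)*a,rv(R)) for k in (0,.1)])
E
```

```text
1 0 ['XXXoo', 'XXXXo', 'oXXXX', 'oooXX', 'ooooo']
1 15 ['XXXoo', 'XXXXX', 'XXXXX', 'oooXX', 'ooooo']
1 30 ['XXXoo', 'XXXXo', 'XXoXX', 'ooXXX', 'ooooo']
1 45 ['XXooo', 'XXooo', 'oXooo', 'ooooo', 'ooooo']
-1 0 ['XXXoo', 'XXXXo', 'oXXXX', 'oooXX', 'ooooo']
-1 15 ['XXXoo', 'XXXXX', 'XXXXX', 'oooXX', 'ooooo']
-1 30 ['XXXoo', 'XXXXo', 'XXoXX', 'ooXXX', 'ooooo']
-1 45 ['XXooo', 'XXooo', 'oXooo', 'ooooo', 'ooooo']
None
None
1 34 level [array([ 0.58,  0.45, -0.55,  1.76, -0.45,  0.8 , -0.11]), array([ 0.71,  0.36, -0.56,  1.65, -0.44,  1.04, -0.11])]
1 34 plane [array([ 0.77,  0.53, -0.87,  1.76, -0.19,  0.75,  1.22]), array([ 0.92,  0.43, -0.91,  1.65, -0.25,  0.99,  1.28])]
1 38 level [array([ 0.64,  0.47, -0.58,  1.79, -0.54,  0.77, -0.  ]), array([ 0.78,  0.37, -0.6 ,  1.69, -0.51,  1.01, -0.01])]
1 38 plane [array([ 0.85,  0.57, -0.94,  1.79, -0.22,  0.7 ,  1.28]), array([ 0.99,  0.45, -0.93,  1.69, -0.32,  0.95,  1.38])]
1 43 level [array([ 0.71,  0.5 , -0.63,  1.83, -0.65,  0.75,  0.13]), array([ 0.87,  0.4 , -0.64,  1.74, -0.6 ,  0.99,  0.1 ])]
1 43 plane [array([ 0.91,  0.6 , -0.98, 
[... 161 characters left out ...]
ray([-0.4 ,  0.5 ,  1.14,  1.68, -1.03,  1.5 , -2.7 ])]
-1 34 plane [array([ 0.28,  0.41, -0.1 ,  1.77, -0.69,  0.9 , -1.45]), array([ 0.35,  0.31, -0.05,  1.66, -0.64,  1.12, -1.5 ])]
-1 38 level [array([-0.02,  0.43,  0.39,  1.81, -0.98,  1.05, -2.74]), array([ 0.02,  0.35,  0.48,  1.71, -0.88,  1.25, -2.82])]
-1 38 plane [array([ 0.32,  0.42, -0.11,  1.8 , -0.79,  0.89, -1.34]), array([ 0.4 ,  0.32, -0.05,  1.7 , -0.72,  1.12, -1.39])]
-1 43 level [array([ 0.02,  0.45,  0.39,  1.85, -1.09,  1.09, -2.62]), array([ 0.09,  0.37,  0.47,  1.76, -0.97,  1.28, -2.7 ])]
-1 43 plane [array([ 0.38,  0.43, -0.13,  1.84, -0.91,  0.9 , -1.21]), array([ 0.46,  0.34, -0.06,  1.75, -0.83,  1.13, -1.26])]
```

Run:
```python
from h import *
np.set_printoptions(precision=2,suppress=True)
g=np.array([.4975,.2655,.084]); s=np.array([.5995,.0398,.2968]); r=np.radians
u=np.array([np.cos(r(-118.7)),np.sin(r(-118.7)),0])
h0=s+[0,0,.05-.127+.008]+.07*u; h1=s-[0,0,.127-.008]-[0,0,.04]-.005*u
for flip in (1,-1):
  for tilt in (20,30,35,40):
    row=[]
    for th in (25,30,35,40,45):
        Rg=toolR(r(th+57.7),r(tilt),flip);Rh=toolR(r(th),r(tilt),flip)
        o=[planner.solve_ik(tcp(p,R),rv(R)) for p,R in [(g,Rg),(g-.1*Rg[:,2],Rg),(g+[0,0,.1],Rg),(h0,Rh),(h1,Rh)]]
        row.append("".join("X" if q is None else "o" for q in o))
        if tilt==30 and th in (35,40): print(*o)
    print(flip,tilt,row)
for az in (-40,0,15):
    R=toolR(r(az),r(90),1); print(az,[planner.solve_ik([.44*np.cos(r(az)),.44*np.sin(r(az)),.4],rv(toolR(r(az+e),r(90),1))) for e in (0,90)])
```

```text
1 20 ['oooXX', 'ooooo', 'ooooo', 'ooooo', 'ooooo']
[ 0.2   0.93 -0.39  2.02 -1.32  0.76 -1.9 ] [ 0.04  0.81  0.12  2.   -1.27  1.21 -1.91] [-0.09  0.71  0.05  2.01 -1.36  1.13 -2.04] [ 1.12  0.82 -1.16  2.28  3.52  0.27 -0.96] [ 0.9   1.09 -1.15  2.3   2.99  0.55 -0.34]
[-0.03  0.91 -0.04  1.96 -1.33  1.06 -1.88] [ 0.02  0.83  0.13  1.92 -1.19  1.26 -1.95] [-0.12  0.73  0.1   1.95 -1.28  1.2  -2.06] [ 1.14  0.84 -1.17  2.23  3.95  0.18 -1.32] [ 0.93  1.1  -1.15  2.25  3.05  0.4  -0.32]
1 30 ['ooooo', 'ooooo', 'ooooo', 'ooooo', 'oooXo']
1 35 ['ooooo', 'ooooo', 'ooooo', 'ooooo', 'ooooo']
1 40 ['ooooo', 'ooooo', 'ooooo', 'ooooo', 'ooooo']
-1 20 ['oooXX', 'ooooo', 'ooooo', 'ooooo', 'ooooo']
[ 0.38  1.02 -0.7   2.01 -1.12  0.52  1.08] [ 0.62  0.98 -0.84  1.98 -0.71  0.6   0.71] [ 0.45  0.86 -0.82  2.   -0.94  0.58  0.75] [ 1.12  0.82 -1.16  2.28  3.52  0.27  2.18] [ 0.9   1.09 -1.15  2.3   2.99  0.55  2.8 ]
[ 0.45  1.09 -0.84  1.95 -0.73  0.49  0.75] [ 0.6   0.99 -0.83  1.9  -0.59  0.7   0.63] [ 0.45  0.89 -0.84  1.93 -0.77  0.65  0.63] [ 1.14  0.84 -1.17  2.23  3.95  0.18  1.83] [ 0.93  1.1  -1.15  2.25  3.05  0.4   2.82]
-1 30 ['ooooo', 'ooooo', 'ooooo', 'ooooo', 'oooXo']
-1 35 ['ooooo', 'ooooo', 'ooooo', 'ooooo', 'ooooo']
-1 40 ['ooooo', 'ooooo', 'ooooo', 'ooooo', 'ooooo']
-40 [array([ 1.13,  0.23, -0.6 ,  1.82,  0.14,  1.14,  1.36]), array([ 1.49,  0.35, -1.14,  1.81,  0.35,  1.2 ,  2.69])]
0 [array([ 0.67,  0.29, -0.94,  1.81,  0.25,  1.17,  1.22]), array([ 0.79,  0.35, -1.14,  1.81,  0.35,  1.2 ,  2.69])]
15 [array([ 0.57,  0.38, -1.22,  1.81,  0.38,  1.22,  1.07]), array([ 0.53,  0.35, -1.14,  1.81,  0.35,  1.2 ,  2.69])]
```

Run:
```python
from h import *
np.set_printoptions(precision=2,suppress=True)
g=np.array([.4975,.2655,.084]); s=np.array([.5995,.0398,.2968]); r=np.radians
u=np.array([np.cos(r(-118.7)),np.sin(r(-118.7)),0])
h0=s+[0,0,.05-.127+.008]+.07*u; h1=s-[0,0,.127-.008]-[0,0,.04]-.005*u
for flip in (1,-1):
  for tilt in (20,30,40):
    for th in (45,52,60,70):
        Rg=toolR(r(th+57.7),r(tilt),flip);Rh=toolR(r(th),r(tilt),flip)
        o=[planner.solve_ik(tcp(p,R),rv(R)) for p,R in [(g,Rg),(g-.1*Rg[:,2],Rg),(g+[0,0,.1],Rg),(h0,Rh),(h1,Rh)]]
        print(flip,tilt,th,*[q if q is None else q[[0,2,4,6]] for q in o])
```

```text
1 20 45 [-0.03  0.01 -1.3  -1.83] [ 0.04  0.16 -1.18 -1.87] [-0.1   0.13 -1.29 -1.97] [ 1.19 -1.18  4.34 -1.51] [ 1.   -1.16  3.51 -0.56]
1 20 52 [-0.06  0.04 -1.19 -1.88] [ 0.01  0.17 -1.1  -1.93] [-0.12  0.14 -1.19 -2.  ] [ 1.18 -1.13 -1.28 -2.11] [ 1.02 -1.17  3.99 -0.97]
1 20 60 [-0.09  0.06 -1.08 -1.93] [-0.03  0.18 -1.02 -1.97] [-0.14  0.14 -1.09 -2.03] [ 0.77 -0.39 -1.35 -2.05] [ 1.01 -1.13 -1.05 -2.17]
1 20 70 [-0.13  0.07 -0.96 -1.97] [-0.08  0.18 -0.93 -2.02] [-0.18  0.14 -0.98 -2.06] [ 0.39  0.18 -1.31 -2.03] [ 0.62 -0.39 -1.29 -1.99]
1 30 45 [-0.06  0.   -1.25 -1.92] [-0.    0.15 -1.12 -1.98] [-0.13  0.11 -1.21 -2.08] None [ 0.95 -1.15  3.13 -0.33]
1 30 52 [-0.09  0.02 -1.13 -1.96] [-0.03  0.16 -1.04 -2.02] [-0.14  0.11 -1.11 -2.1 ] [ 0.96 -0.77 -1.3  -2.23] [ 0.97 -1.16  3.46 -0.58]
1 30 60 [-0.12  0.04 -1.02 -2.  ] [-0.06  0.16 -0.95 -2.05] [-0.16  0.12 -1.01 -2.12] [ 0.48 -0.01 -1.34 -2.15] [ 0.8  -0.76 -1.33 -2.06]
1 30 70 [-0.15  0.05 -0.89 -2.03] [-0.1   0.16 -0.85 -2.07] [-0.19  0.11 -0.9  -2.12] [ 0.22  0.39 -1.29 -2.11] [ 0.35 -0.02 -1.35 -2.04]
1 40 45 [-0.11 -0
[... 1481 characters left out ...]
0.91]
-1 30 70 [ 0.31 -0.84 -0.22  0.51] [ 0.39 -0.86 -0.18  0.48] [ 0.34 -0.91 -0.26  0.42] [ 0.96 -0.81 -0.75  0.57] [ 0.83 -0.83 -0.81  0.68]
-1 40 45 [ 0.37 -0.81 -0.45  0.45] [ 0.48 -0.78 -0.44  0.45] [ 0.38 -0.82 -0.5   0.37] [ 0.95 -0.85 -1.17  0.6 ] [ 0.82 -0.97  3.41  2.35]
-1 40 52 [ 0.34 -0.8  -0.35  0.44] [ 0.45 -0.78 -0.34  0.43] [ 0.36 -0.82 -0.41  0.36] [ 0.91 -0.77 -0.98  0.51] [ 0.86 -1.01 -1.09  0.69]
-1 40 60 [ 0.31 -0.79 -0.26  0.44] [ 0.41 -0.8  -0.24  0.42] [ 0.33 -0.83 -0.31  0.36] [ 0.89 -0.73 -0.82  0.46] [ 0.79 -0.85 -0.85  0.53]
-1 40 70 [ 0.26 -0.8  -0.16  0.45] [ 0.35 -0.84 -0.12  0.41] [ 0.29 -0.86 -0.2   0.37] [ 0.86 -0.72 -0.65  0.42] [ 0.73 -0.75 -0.67  0.47]
```

Run:
```python
from h import *
np.set_printoptions(precision=2,suppress=True)
g=np.array([.4975,.2655,.084]); s=np.array([.5995,.0398,.2968]); r=np.radians
u=np.array([np.cos(r(-118.7)),np.sin(r(-118.7)),0])
h0=s+[0,0,.05-.127+.008]+.07*u; h1=s-[0,0,.127-.008]-[0,0,.04]-.005*u
print("A -57.7")
for flip in (1,-1):
  for tilt in (38,45):
    for th in (0,8,16,24,30):
        Rg=toolR(r(th+57.7),r(tilt),flip);Rh=toolR(r(th),r(tilt),flip)
        o=[planner.solve_ik(tcp(p,R,.072),rv(R)) for p,R in [(g,Rg),(g-.1*Rg[:,2],Rg),(g+[0,0,.1],Rg),(h0,Rh),(h1,Rh)]]
        print(flip,tilt,th,*[q if q is None else q[[0,2,4,6]] for q in o])
print("B +122")
for tilt in (10,25,40):
    for th in (60,80,100,120):
        Rg=toolR(r(th-122.3),r(tilt),flip);Rh=toolR(r(th),r(tilt),flip)
        o=[planner.solve_ik(tcp(p,R,.072),rv(R)) for p,R in [(g,Rg),(g-.1*Rg[:,2],Rg),(g+[0,0,.1],Rg),(h0,Rh),(h1,Rh)]]
        print(flip,tilt,th,*[q if q is None else q[[0,2,4,6]] for q in o])
```

```text
A -57.7
1 38 0 [ 0.46 -1.15  2.77 -0.15] None [ 0.5  -1.15  2.83 -0.43] None [ 0.52 -1.15  2.36 -0.63]
1 38 8 [ 0.52 -1.15  2.75  0.  ] [ 0.71 -1.15  3.06 -0.35] [ 0.55 -1.15  2.95 -0.41] [ 0.87 -1.14  2.5  -0.6 ] [ 0.61 -1.15  2.47 -0.54]
1 38 16 [ 0.55 -1.14  2.59  0.28] [ 0.79 -1.26  1.49  1.37] [ 0.61 -1.24  1.6   1.09] [ 0.96 -1.14  2.66 -0.58] [ 0.7  -1.15  2.57 -0.44]
1 38 24 [ 0.57 -1.15  1.44  1.53] [ 0.33 -0.39 -1.31 -2.05] [ 0.28 -0.58 -1.31 -2.24] [ 1.03 -1.14  2.85 -0.59] [ 0.78 -1.15  2.64 -0.34]
1 38 30 [ 0.28 -0.57 -1.31 -2.01] [-0.    0.11 -1.3  -2.01] [-0.13  0.06 -1.35 -2.16] [ 1.07 -1.15  3.04 -0.67] [ 0.83 -1.15  2.68 -0.25]
1 45 0 [ 0.42 -1.15  2.51 -0.02] None [ 0.46 -1.14  2.36 -0.04] [ 0.65 -0.89  2.25 -0.61] [ 0.54 -1.15  2.18 -0.51]
1 45 8 [ 0.47 -1.14  2.41  0.23] [ 0.65 -1.14  2.48  0.11] [ 0.5  -1.12  2.03  0.43] [ 0.87 -1.14  2.18 -0.33] [ 0.62 -1.15  2.26 -0.41]
1 45 16 [ 0.49 -1.13  2.09  0.68] [ 0.69 -1.16  0.66  2.08] [ 0.53 -1.16  0.7   1.9 ] [ 0.94 -1.13  2.24 -0.22] [ 0.69 -1.15  2.33 -0.29]
1 45 24 [ 0.53 -1.18  1.32  1.57] [-0.06  0.08 -1.33 -2
[... 2377 characters left out ...]
4  1.64] [-0.78 -0.39  1.62  1.85] [ 0.8  -0.77 -0.44  0.53] [ 0.69 -0.77 -0.41  0.55]
-1 25 120 None None None [ 0.65 -0.74 -0.3   0.58] [ 0.55 -0.76 -0.25  0.57]
-1 40 60 [-0.4  -0.96  1.29  1.77] [-0.53 -0.96  1.17  1.82] [-0.4  -0.96  1.19  1.91] [ 0.89 -0.72 -0.81  0.46] [ 0.79 -0.84 -0.85  0.53]
-1 40 80 [-1.61  1.26 -0.61 -2.6 ] [-0.46 -1.15  1.36  1.83] [-0.31 -1.15  1.41  1.99] [ 0.85 -0.74 -0.49  0.39] [ 0.7  -0.72 -0.53  0.44]
-1 40 100 [-0.69 -0.39  1.66  1.84] [-0.43 -1.15  1.51  1.89] [-0.44 -0.77  1.52  2.11] [ 0.77 -0.78 -0.28  0.42] [ 0.64 -0.74 -0.28  0.43]
-1 40 120 [-0.36 -0.77  2.04  1.94] None [-0.85 -0.01  1.97  1.94] [ 0.63 -0.73 -0.17  0.56] [ 0.53 -0.77 -0.1   0.5 ]
```

Run:
```python
from h import *
np.set_printoptions(precision=3,suppress=True)
S=cal("side");T=cal("top")
for a,b in [((385,350),(470,155)),((385,350),(500,130)),((385,350),(450,160))]: print(tri((S,a),(T,b)))
print("shadow blob",onz(T,(412,188),0),onz(S,(343,405),0))
r=np.radians
g=np.array([.4975,.2655,.084])
R=toolR(r(65.7),r(38),1)
for p in (g,g-.1*R[:,2],g-.05*R[:,2]): print(tcp(p,R,.072),planner.solve_ik(tcp(p,R,.072),rv(R)))
```

```text
(array([ 0.721, -0.475,  0.327]), np.float64(0.008503483472627542))
(array([ 0.731, -0.51 ,  0.401]), np.float64(0.07253546874578558))
(array([ 0.728, -0.447,  0.275]), np.float64(0.009266623336530635))
shadow blob [ 0.692 -0.435  0.   ] [ 0.694 -0.415  0.   ]
[0.474 0.214 0.128] [ 0.516  1.134 -1.148  2.306  2.749  0.427  0.002]
[0.442 0.142 0.19 ] [ 0.715  0.926 -1.15   2.376  3.064  0.223 -0.346]
[0.458 0.178 0.159] [ 0.608  1.032 -1.148  2.349  2.843  0.334 -0.114]
```

Run:
```python
from h import *
np.set_printoptions(precision=3,suppress=True)
robot.movej([1.715,.926,-1.15,2.376,3.064,.223,-.346])
print(sensors.get_tcp_pos(),sensors.get_time_s())
robot.movej([.715,.926,-1.15,2.376,3.064,.223,-.346])
print(sensors.get_tcp_pos(),sensors.get_ee_rot(),rv(toolR(np.radians(65.7),np.radians(38),1)),sensors.get_ft_force(),sensors.get_time_s())
S=avg("side",3);T=avg("top",3)
enh(S,140,60,360,225,3.5,0,200,"s1");enh(T,130,150,330,330,3.3,0,200,"t1")
```

```text
[ 0.358 -0.296  0.19 ] 4.4833
[0.442 0.141 0.19 ] [0.566 2.608 1.271] [0.562 2.609 1.273] [ 0.287 -0.637 -0.045] 6.2333
```

View pics/s1.png

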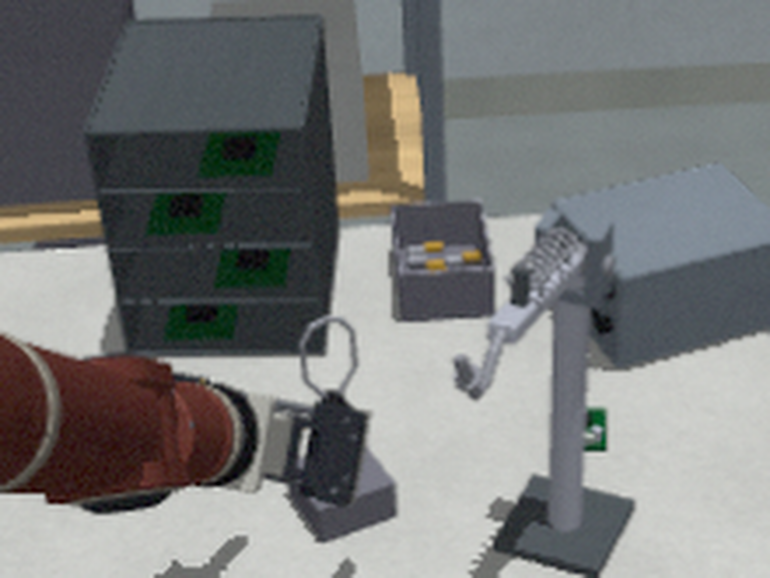

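View pics/t1.png

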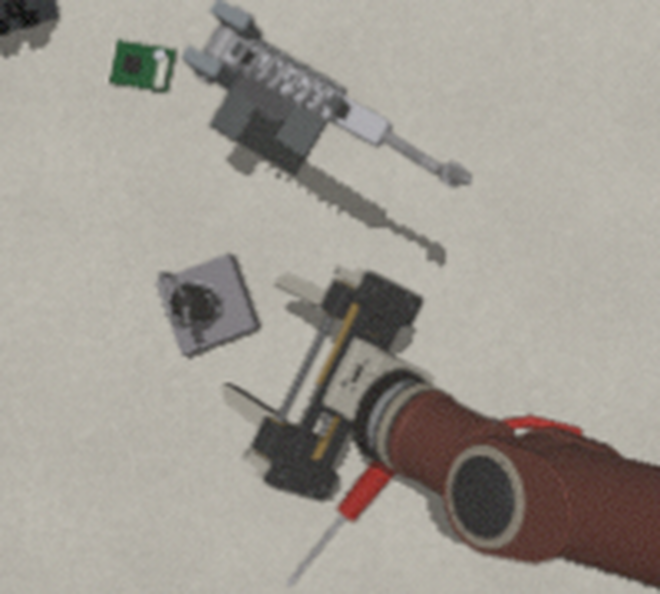

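Run:
```python
from h import *
np.set_printoptions(precision=3,suppress=True)
r=np.radians; g=np.array([.4975,.2655,.084]); R=toolR(r(65.7),r(38),1)
print(robot.movel(tcp(g,R,.072),max_speed=.08,rotation=rv(R),until_force=8))
print(sensors.get_tcp_pos(),tcp(g,R,.072),sensors.get_ft_force(),sensors.get_time_s(),sensors.get_q())
S=avg("side",3);T=avg("top",3)
enh(S,200,120,300,220,6,0,200,"s2");enh(T,160,215,260,300,7,0,200,"t2")
```

```text
False
[0.474 0.213 0.129] [0.474 0.214 0.128] [ 0.467  0.014 -0.061] 7.9333 [ 0.466  1.055 -1.027  2.307  3.046  0.399 -0.324]
```

View pics/s2.png

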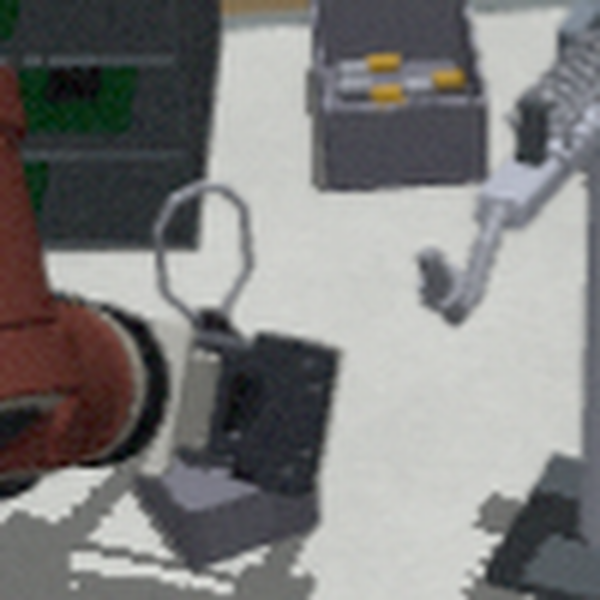

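View pics/t2.png

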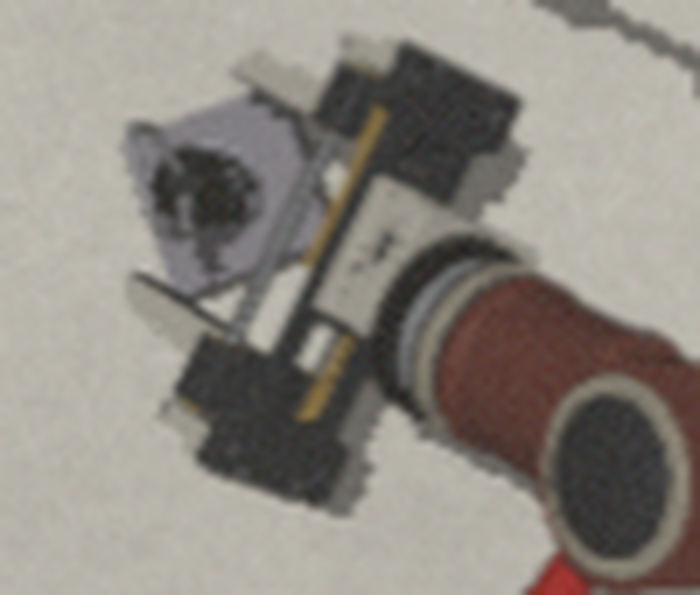

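```bash
cat >> h.py <<'E'
def ft(n=20):
    a=[]
    for _ in range(n): a.append(sensors.get_ft_force()); robot.dwell(0.01)
    return np.mean(a,0),np.std(a,0)
E
python3 - <<'E'
from h import *
np.set_printoptions(precision=3,suppress=True)
print(ft()); robot.grasp(); print(ft(),sensors.get_grip_width())
r=np.radians; g=np.array([.4975,.2655,.084]); R=toolR(r(65.7),r(38),1)
print("tcp",sensors.get_tcp_pos())
p=np.array(sensors.get_tcp_pos()); robot.movel(p+[0,0,.045],max_speed=.05)
print(ft(),sensors.get_time_s(),sensors.get_q())
S=avg("side",3);T=avg("top",3)
enh(S,200,100,300,220,6,0,200,"s3");enh(T,160,215,260,300,7,0,200,"t3")
E
```

```text
(array([0.031, 0.08 , 0.124]), array([0.63 , 0.43 , 0.462]))
(array([-0.549,  0.066, -0.052]), array([0.347, 0.477, 0.482])) 0.03528973642271544
tcp [0.474 0.214 0.128]
(array([ 0.233,  0.003, -3.565]), array([0.34 , 0.52 , 0.554])) 10.725 [ 0.496  0.954 -1.079  2.295  3.003  0.312 -0.364]
```

View pics/s3.png

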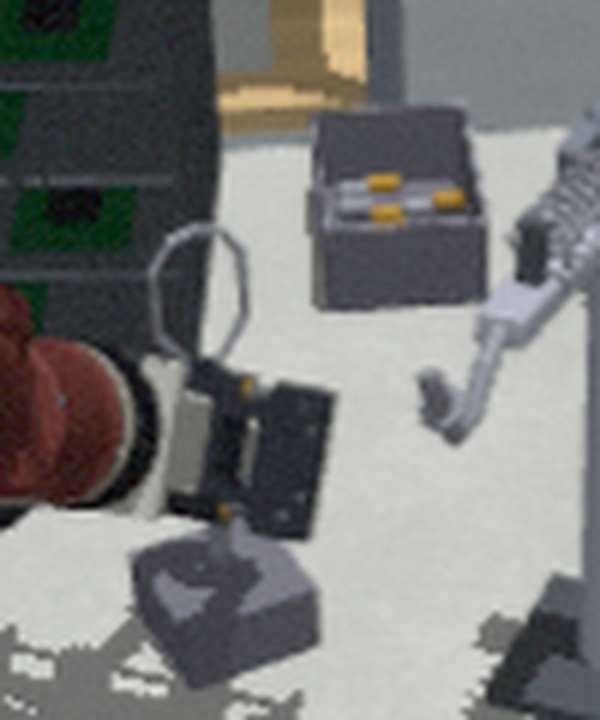

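View pics/t3.png

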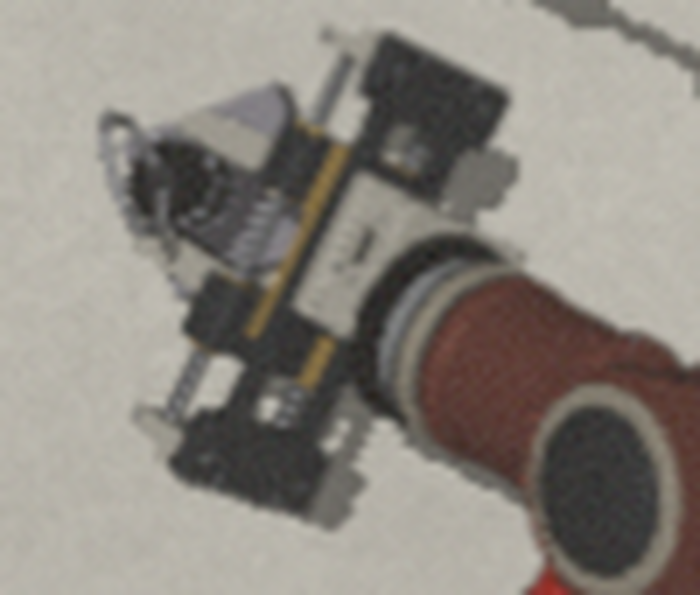

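Run:
```python
from model import *
S=pickle.load(open("img_side.pkl","rb"));T=pickle.load(open("img_top.pkl","rb"))
for i,(g,yaw) in enumerate([(np.array([.4965,.2655,.1215]),29)]):
    B=bail_pts(g,np.radians(yaw)); pol=[(B,(0,0,255)),(cyl(g-[0,0,.07],np.array([0,0,1.]),.006),(0,255,0)),(cyl(g+[0,0,.03],np.array([0,0,1.]),.018),(0,255,0))]
    over(S["frame"],S,210,110,7,pol,"so7",270,210); over(T["frame"],T,165,220,14,pol,"to7",215,262)
```

```text
(no output)
```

View pics/so7.png

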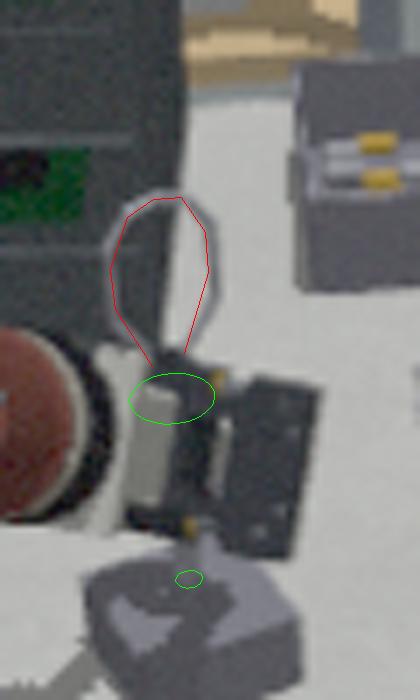

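View pics/to7.png

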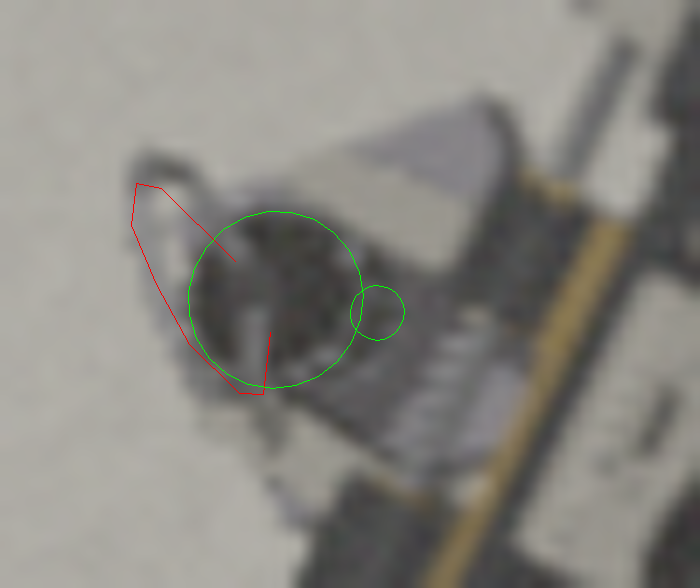

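```bash
cat >> h.py <<'E'
r_=np.radians
SAD=np.array([.5995,.0398,.2968]); U=np.array([np.cos(r_(-118.7)),np.sin(r_(-118.7)),0])
OFF=np.array([.024,.0515,.0755]) # tcp->bail_top at theta 65.7
def hangpose(bt,theta):
    Rz=Rot.from_euler('z',theta-65.7,degrees=True).as_matrix()
    return np.array(bt)-Rz@OFF, rv(toolR(r_(theta),r_(38),1))
E
python3 - <<'E'
from h import *
np.set_printoptions(precision=3,suppress=True)
p=np.array(sensors.get_tcp_pos()); robot.movel(p+[0,0,.105],max_speed=.12); print(sensors.get_q())
for bt,th in [([.47,.12,.354],30),(SAD+.075*U+[0,0,.055],8),(SAD-.007*U+[0,0,.055],8),(SAD-.007*U+[0,0,-.04],8)]:
    P,o=hangpose(bt,th); print(P,planner.solve_ik(P,o))
E
```

```text
[ 0.602  0.732 -1.209  2.218  2.916  0.064 -0.447]
[0.42  0.092 0.278] None
[ 0.507 -0.033  0.276] [ 0.88   0.59  -1.123  2.394  2.532  0.61  -0.637]
[0.547 0.039 0.276] [ 0.597  0.581 -1.006  2.312  2.405  0.665 -0.656]
[0.547 0.039 0.181] [ 0.523  0.852 -0.974  2.39   2.567  0.973 -0.708]
```

Run:
```python
from h import *
np.set_printoptions(precision=3,suppress=True)
for bt in ([.49,.12,.354],[.50,.06,.354],[.52,-.02,.354],[.5,-.05,.354],[.53,-.09,.354]):
  for th in (5,8,20,30,40,50):
    P,o=hangpose(bt,th); print(bt,th,planner.solve_ik(P,o))
```

```text
[0.49, 0.12, 0.354] 5 None
[0.49, 0.12, 0.354] 8 None
[0.49, 0.12, 0.354] 20 None
[0.49, 0.12, 0.354] 30 None
[0.49, 0.12, 0.354] 40 None
[0.49, 0.12, 0.354] 50 [ 0.964  0.705 -1.306  2.363  2.911  0.148 -0.467]
[0.5, 0.06, 0.354] 5 None
[0.5, 0.06, 0.354] 8 None
[0.5, 0.06, 0.354] 20 None
[0.5, 0.06, 0.354] 30 None
[0.5, 0.06, 0.354] 40 [ 1.069  0.684 -1.302  2.392  2.878  0.216 -0.493]
[0.5, 0.06, 0.354] 50 None
[0.52, -0.02, 0.354] 5 None
[0.52, -0.02, 0.354] 8 None
[0.52, -0.02, 0.354] 20 None
[0.52, -0.02, 0.354] 30 [ 1.186  0.684 -1.273  2.363  2.858  0.221 -0.491]
[0.52, -0.02, 0.354] 40 [ 1.227  0.732 -1.265  2.272  4.479  0.025 -1.933]
[0.52, -0.02, 0.354] 50 [ 1.189  0.709 -1.135  2.173 -0.751  0.275 -2.837]
[0.5, -0.05, 0.354] 5 None
[0.5, -0.05, 0.354] 8 None
[0.5, -0.05, 0.354] 20 None
[0.5, -0.05, 0.354] 30 [ 1.306  0.702 -1.31   2.372  2.895  0.162 -0.461]
[0.5, -0.05, 0.354] 40 [ 1.305  0.698 -1.216  2.278 -1.144  0.126 -2.535]
[0.5, -0.05, 0.354] 50 [ 1.184  0.618 -0.948  2.178 -0.974  0.451 -2.56 ]
[0.53, -0.09, 0.354] 5 None
[0.53, -0.09, 0.354] 8 None
[0.53, -0.09, 0.354] 20 [ 1.264  0.675 -1.241  2.345  2.81   0.26  -0.492]
[0.53, -0.09, 0.354] 30 [ 1.321  0.737 -1.258  2.259  2.931  0.046 -0.427]
[0.53, -0.09, 0.354] 40 [ 1.199  0.624 -0.943  2.163 -1.127  0.354 -2.515]
[0.53, -0.09, 0.354] 50 [ 1.202  0.68  -0.951  2.057 -0.754  0.497 -2.745]
```

Run:
```python
from h import *
np.set_printoptions(precision=3,suppress=True)
for bt,th in [([.49,.12,.354],50),([.50,.06,.354],40),([.52,-.02,.354],30),([.53,-.09,.354],20),(SAD+.085*U+[0,0,.055],8)]:
    P,o=hangpose(bt,th); q=planner.solve_ik(P,o); print(q)
    if q is None or np.abs(np.array(q)-sensors.get_q()).max()>.7: print("stop");break
    robot.movej(q)
print(sensors.get_tcp_pos(),P,sensors.get_time_s())
S=avg("side",3);T=avg("top",3)
enh(S,210,100,310,220,6,0,200,"s4");enh(T,200,160,330,260,6,0,200,"t4")
```

```text
[ 0.964  0.705 -1.306  2.363  2.911  0.148 -0.467]
[ 1.068  0.683 -1.301  2.392  2.885  0.215 -0.5  ]
[ 1.185  0.681 -1.268  2.363  2.876  0.22  -0.509]
[ 1.26   0.668 -1.229  2.345  2.849  0.257 -0.532]
[ 0.898  0.574 -1.101  2.401  2.587  0.585 -0.677]
[ 0.502 -0.038  0.276] [ 0.502 -0.042  0.276] 14.3167
```

View pics/s4.png

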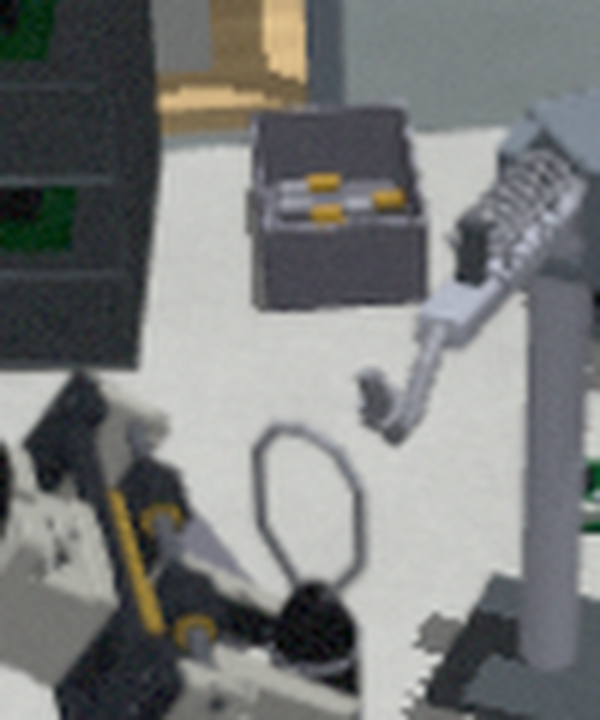

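View pics/t4.png

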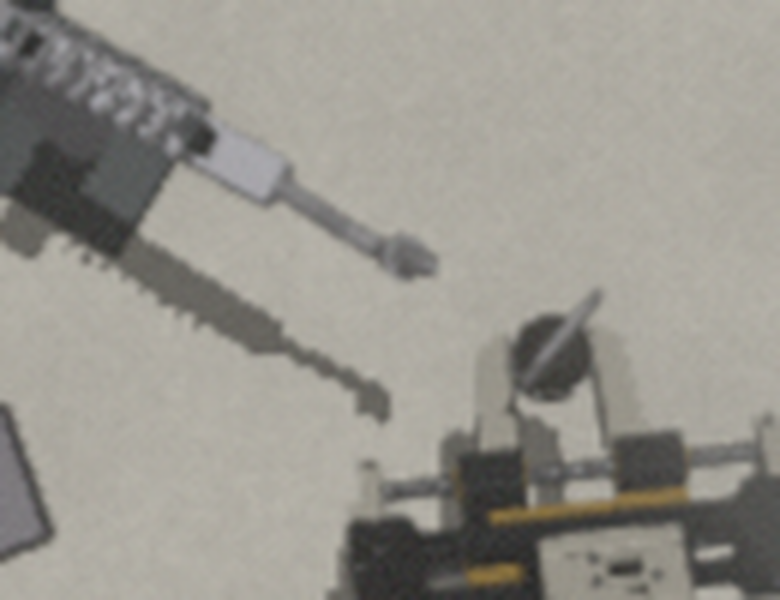

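Run:
```python
from h import *
np.set_printoptions(precision=4,suppress=True)
S=cal("side");T=cal("top")
s=lambda x,y:un(x,y,210,100,6); t=lambda x,y:un(x,y,200,160,6)
b,e=tri((S,s(297,430)),(T,t(560,340))); print("bail wire top",b,e)
print("ends",tri((S,s(258,485)),(T,t(523,383))),tri((S,s(360,520)),(T,t(600,296))))
tip,e=tri((S,s(368,375)),(T,t(428,264))); print("tip",tip,e)
n=np.array([-U[1],U[0],0]); print("lateral",(b-tip)@n,"out",(b-tip)@U,"dz",b[2]-tip[2])
print(sensors.get_tcp_pos(),"pred bail",hangpose([0,0,0],8)[0], np.array(sensors.get_tcp_pos())-hangpose([0,0,0],8)[0])
print(ft(30))
```

```text
bail wire top [ 0.5566 -0.0348  0.3552] 0.0015336466090516466
ends (array([ 0.5417, -0.0215,  0.3207]), np.float64(0.0017385984143915465)) (array([ 0.5775, -0.0517,  0.3248]), np.float64(0.0019272421041195947))
tip [0.5872 0.018  0.3388] 0.0014423921295479323
lateral -0.0014307480145801003 out 0.06105579961942462 dz 0.016470283717536005
[ 0.5022 -0.0432  0.2759] pred bail [-0.0564 -0.0072 -0.0755] [ 0.5585 -0.036   0.3514]
(array([-0.1272,  0.0041, -3.5475]), array([0.5889, 0.4216, 0.5338]))
```

Run:
```python
from h import *
np.set_printoptions(precision=3,suppress=True)
C=np.array([-.001,.001,.001])
for th in (14,18):
  for bt in (SAD+.085*U+[0,0,.055],SAD-.007*U+[0,0,.055],SAD-.007*U+[0,0,-.045]):
    P,o=hangpose(bt+C,th); print(th,P,planner.solve_ik(P,o))
```

```text
14 [ 0.502 -0.047  0.277] [ 0.982  0.602 -1.136  2.377  2.684  0.476 -0.63 ]
14 [0.547 0.034 0.277] [ 0.679  0.598 -1.039  2.301  2.506  0.566 -0.617]
14 [0.547 0.034 0.177] [ 0.601  0.88  -1.001  2.382  2.655  0.884 -0.628]
18 [ 0.503 -0.051  0.277] [ 1.029  0.624 -1.154  2.355  2.746  0.4   -0.6  ]
18 [0.548 0.03  0.277] [ 0.732  0.615 -1.061  2.288  2.569  0.498 -0.586]
18 [0.548 0.03  0.177] [ 0.65   0.888 -1.011  2.368  2.71   0.803 -0.582]
```

Run:
```python
from h import *
np.set_printoptions(precision=3,suppress=True)
C=np.array([-.001,.001,.001])
P,o=hangpose(SAD+.085*U+[0,0,.055]+C,18); robot.movel(P,.1,o)
P,o=hangpose(SAD-.007*U+[0,0,.055]+C,18); print(robot.movel(P,.05,o,until_force=3)); robot.dwell(.2)
print(sensors.get_tcp_pos(),P,sensors.get_time_s(),ft(30))
S=avg("side",3);T=avg("top",3)
enh(S,240,130,320,220,7,0,200,"s5");enh(T,210,160,310,230,7.5,0,200,"t5")
```

```text
False
[0.548 0.03  0.277] [0.548 0.03  0.277] 17.3833 (array([-0.003, -0.005, -3.587]), array([0.427, 0.465, 0.512]))
```

View pics/s5.png

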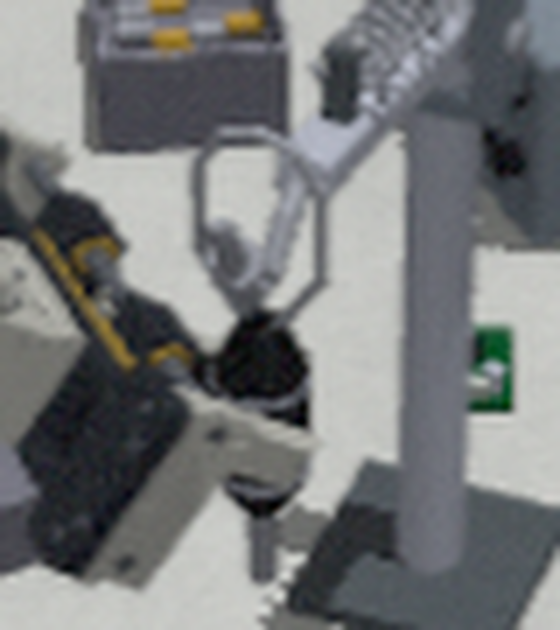

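View pics/t5.png

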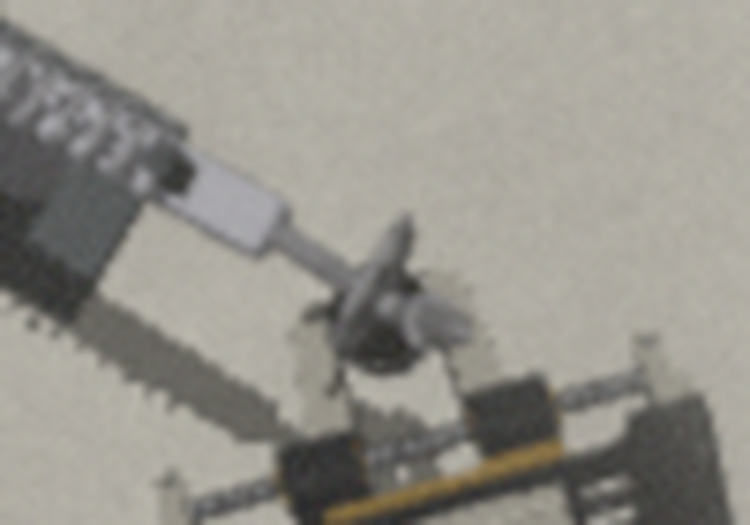

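Run:
```python
from h import *
np.set_printoptions(precision=3,suppress=True)
C=np.array([-.001,.001,.001])
P,o=hangpose(SAD-.007*U+[0,0,.055]+C,18)
print(robot.movel(P-[0,0,.048],.05,o))
print(48,ft(20)[0])
for d in (.056,.064,.072,.076,.080):
    robot.movel(P-[0,0,d],.025,o); f=ft(40); print(d,f[0],sensors.get_tcp_pos()[2]-P[2])
    if f[0][2]>-.6: break
print(sensors.get_time_s())
S=avg("side",3);T=avg("top",3)
enh(S,240,130,320,220,7,0,200,"s6");enh(T,210,160,310,230,7.5,0,200,"t6")
```

```text
False
48 [-0.085 -0.034 -3.443]
0.056 [-0.093 -0.158 -3.561] -0.055886562534020495
0.064 [ 0.097 -0.442 -2.333] -0.06386813545255648
0.072 [-0.264 -0.348 -1.229] -0.0718700075384614
0.076 [ 0.294 -0.269 -0.721] -0.07591579305173174
0.08 [ 0.062 -0.004 -0.166] -0.07989095229467952
22.8917
```

View pics/s6.png

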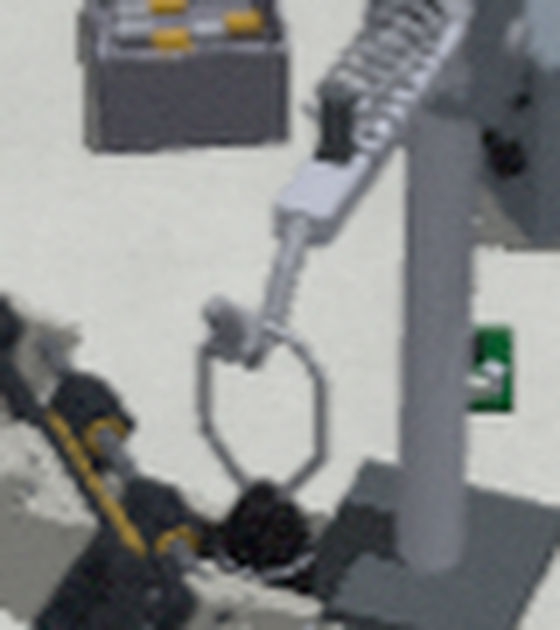

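View pics/t6.png

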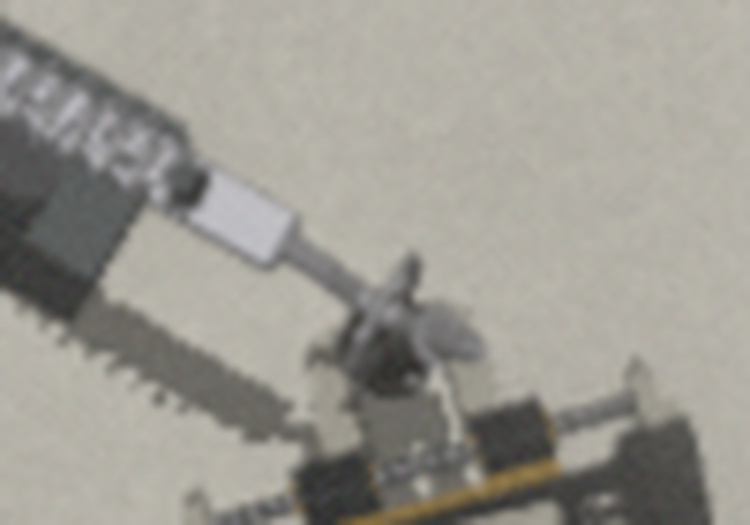

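Run:
```python
from h import *
np.set_printoptions(precision=3,suppress=True)
C=np.array([-.001,.001,.001])
P,o=hangpose(SAD-.007*U+[0,0,.055]+C,18)
robot.movel(P-[0,0,.081]+.004*U,.02,o); print(ft(30)[0])
robot.ungrasp(); robot.dwell(.6)
R=toolR(r_(18),r_(38),1)
print(sensors.get_grip_width(),ft(10)[0],sensors.get_time_s(),sensors.get_q())
S=avg("side",3);T=avg("top",3)
enh(S,240,130,320,220,7,0,200,"s7");enh(T,210,160,310,230,7.5,0,200,"t7")
print(planner.solve_ik(np.array(sensors.get_tcp_pos())-.1*R[:,2],o))
```

```text
[ 0.246  1.843 -0.056]
0.09278071004734945 [-0.076  0.08  -0.277] 25.525 [ 0.666  0.827 -1.009  2.362  2.704  0.742 -0.606]
None
```

View pics/s7.png

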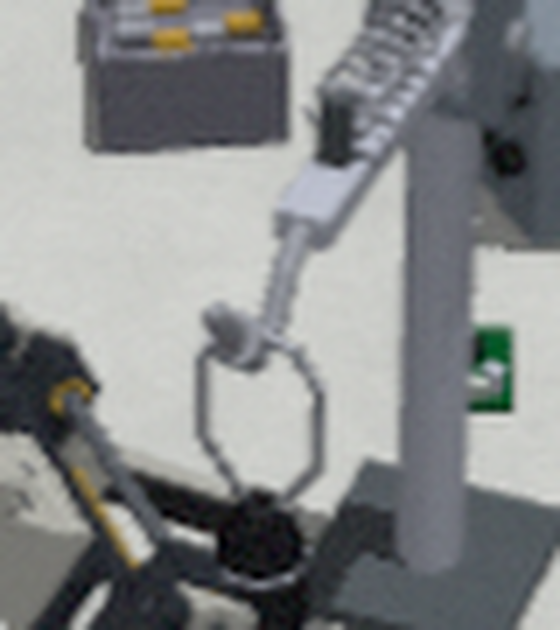

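View pics/t7.png

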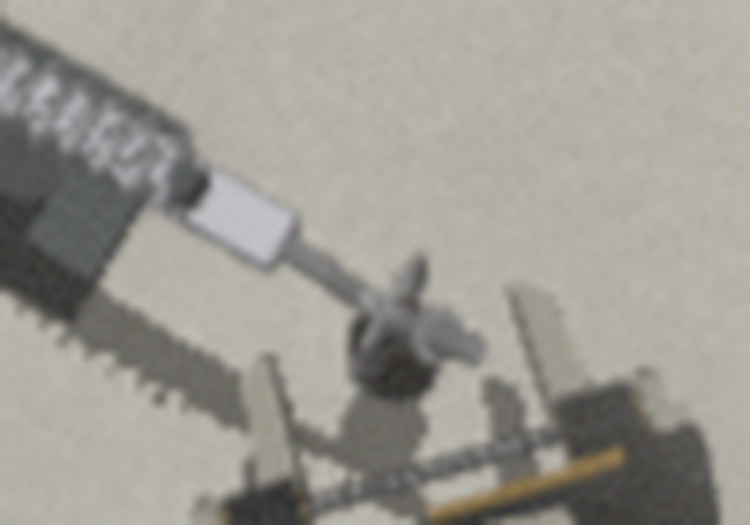

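Run:
```python
from h import *
np.set_printoptions(precision=3,suppress=True)
p=np.array(sensors.get_tcp_pos()); R=toolR(r_(18),r_(38),1); o=rv(R); h=np.array([np.cos(r_(18)),np.sin(r_(18)),0])
for k in (.04,.05,.06,.07,.08): print(k,planner.solve_ik(p-k*R[:,2],o),planner.solve_ik(p-k*h,o),planner.solve_ik(p-k*h+[0,0,-.03],o))
for th in(30,40):print(th,[planner.solve_ik(p-k*R[:,2],rv(toolR(r_(th),r_(38),1))) for k in (.05,.07,.09)])
for sgn in(1,-1):
    x=sgn*np.array([1,-1,0])/2**.5; z=np.array([0,0,-1.]); Rp=np.stack([x,np.cross(z,x),z],1)
    for c in ([.459,-.3343,.088],[.459,-.3343,.16],[.5422,-.328,.1]): print(sgn,planner.solve_ik(c,rv(Rp)))
```

```text
0.04 [ 0.734  0.752 -1.056  2.419  2.697  0.709 -0.631] None None
0.05 None None None
0.06 None None None
0.07 None None None
0.08 None None None
30 [array([ 0.866,  0.772, -1.107,  2.376,  2.854,  0.47 , -0.542]), array([ 0.913,  0.738, -1.14 ,  2.399,  2.856,  0.446, -0.557]), array([ 0.966,  0.703, -1.179,  2.419,  2.859,  0.418, -0.571])]
40 [array([ 0.936,  0.813, -1.138,  2.313,  2.969,  0.268, -0.474]), array([ 0.983,  0.784, -1.174,  2.335,  2.971,  0.247, -0.487]), array([ 1.036,  0.755, -1.214,  2.356,  2.974,  0.221, -0.502])]
1 [ 1.138  0.995 -0.959  1.837  1.045  0.917 -1.117]
1 [ 1.133  0.853 -0.936  1.8    0.844  0.947 -0.963]
1 [ 1.024  1.047 -0.986  1.636  0.996  1.036 -1.075]
-1 [ 1.212  1.103 -1.153  1.835  1.175  1.085  1.934]
-1 [ 1.218  0.962 -1.152  1.798  0.999  1.1    2.051]
-1 [ 1.08   1.134 -1.153  1.634  1.121  1.167  1.99 ]
```

Run:
```python
from h import *
np.set_printoptions(precision=3,suppress=True)
p=np.array(sensors.get_tcp_pos()); R=toolR(r_(18),r_(38),1)
robot.movel(p-.038*R[:,2],.08,rv(R))
robot.movel(p-.085*R[:,2],.1,rv(toolR(r_(30),r_(38),1)))
print(sensors.get_q(),sensors.get_time_s())
T=avg("top",1);S=avg("side",3)
enh(S,240,130,320,220,7,0,200,"s8");enh(T,210,160,310,230,7.5,0,200,"t8")
q=list(sensors.get_q()); q[0]=1.5; robot.movej(q)
x=np.array([1,-1,0])/2**.5; z=np.array([0,0,-1.]); Rp=np.stack([x,np.cross(z,x),z],1)
q=planner.solve_ik([.459,-.3343,.15],rv(Rp)); print(q); robot.movej(q); print(sensors.get_tcp_pos(),sensors.get_time_s())
S=avg("side",3);T=avg("top",3)
enh(S,230,120,320,220,7,0,200,"s9");enh(T,200,160,290,230,8,0,200,"t9");enh(S,190,310,300,410,6,0,200,"s9b")
```

```text
[ 0.96   0.725 -1.19   2.414  2.812  0.432 -0.52 ] 27.0667
[ 1.094  0.836 -0.855  1.808  0.806  0.888 -0.929]
[ 0.459 -0.334  0.15 ] 30.1083
```

View pics/s9.png

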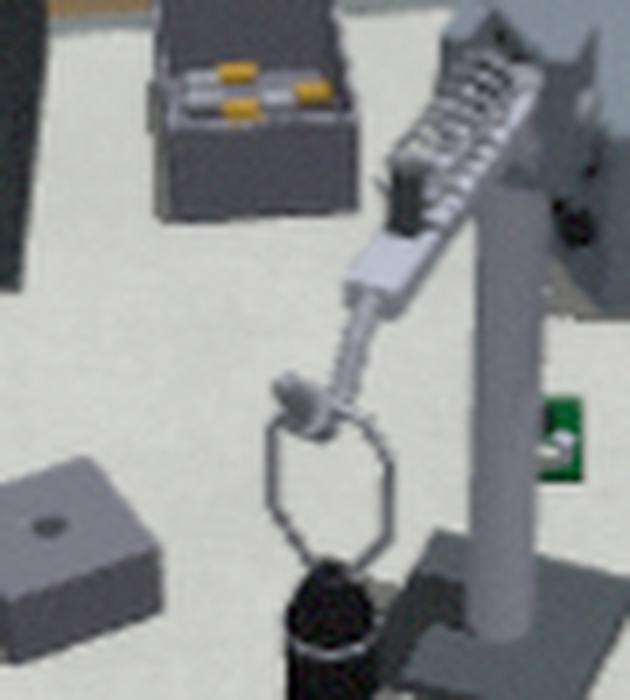

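View pics/t9.png

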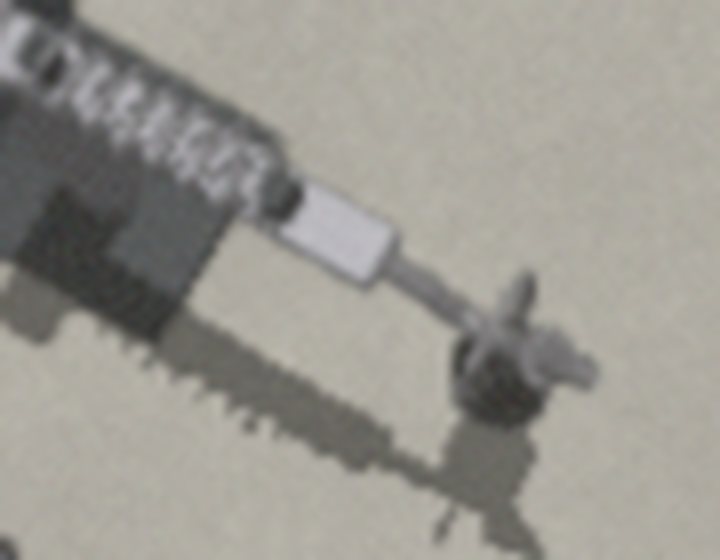

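View pics/s9b.png

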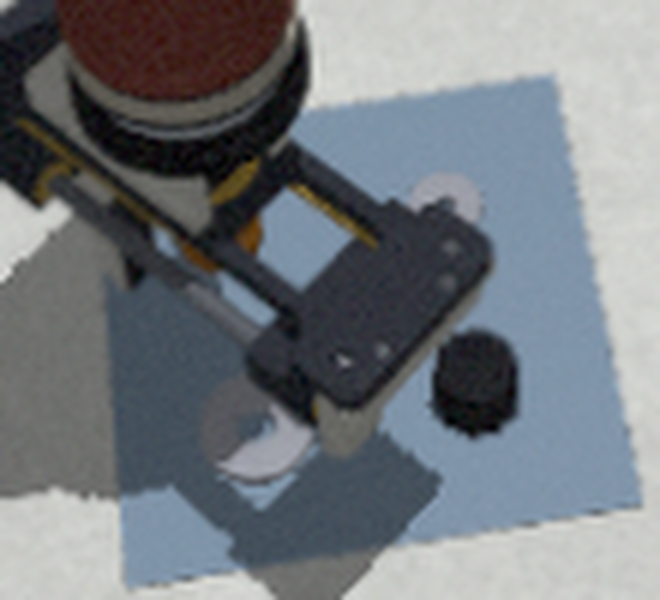

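Run:
```python
from model import *
np.set_printoptions(precision=4,suppress=True)
p=np.array(sensors.get_tcp_pos()); p[2]=.088
print(robot.movel(p,.06,until_force=5),sensors.get_tcp_pos())
robot.grasp(); print(sensors.get_grip_width(),ft(20)[0]); p[2]=.19; robot.movel(p,.12)
print(sensors.get_grip_width(),ft(20)[0],sensors.get_time_s())
S=pickle.load(open("img_side.pkl","rb"));T=pickle.load(open("img_top.pkl","rb"))
s=lambda x,y:un(x,y,230,120,7);t=lambda x,y:un(x,y,200,160,8)
tip,e=tri((S,s(287,384)),(T,t(590,371)));print(tip,e)
# arm geometry: fit sink angle
hinge=None
for dz in (.024,.027,.030):
    al=dz/.195; tl=r_(28)+al
    sc=SAD-[0,0,.005]-[0,0,dz]-.0015*U
    H,a=hook(sc,U,tl); print(dz,np.degrees(tl),sc+.055*a)
    if dz==.027:
        pol=[(h,(0,0,255)) for h in H]
        over(S["frame"],S,255,160,18,pol,"so9",290,190);over(T["frame"],T,250,190,18,pol,"to9",285,215)
S=avg("side",3);enh(S,190,280,320,400,6,0,200,"s10")
```

```text
False [ 0.4591 -0.3346  0.0883]
0.04283108951638815 [ 0.0594 -0.0208 -0.1371]
0.04302295810858746 [-0.0921  0.0943 -0.3907] 33.7833
[0.5852 0.0125 0.3075] 0.0015022185990572396
0.024 35.05178824776398 [0.5851 0.0134 0.3128]
0.027 35.933261778734476 [0.5847 0.0128 0.3093]
0.03 36.81473530970497 [0.5844 0.0122 0.3058]
```

View pics/so9.png

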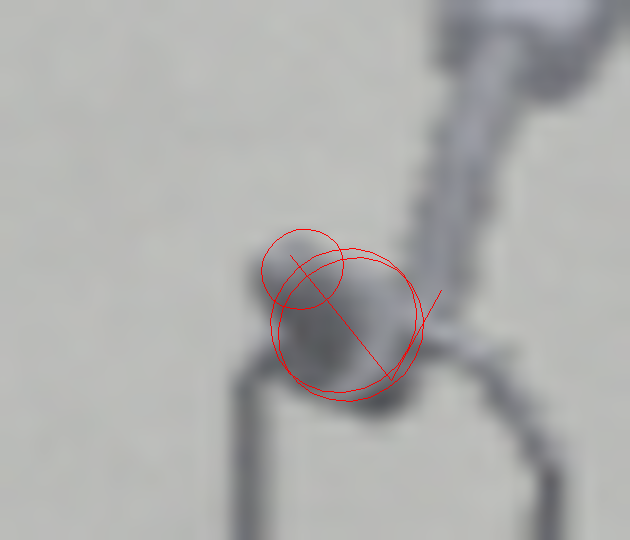

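View pics/to9.png

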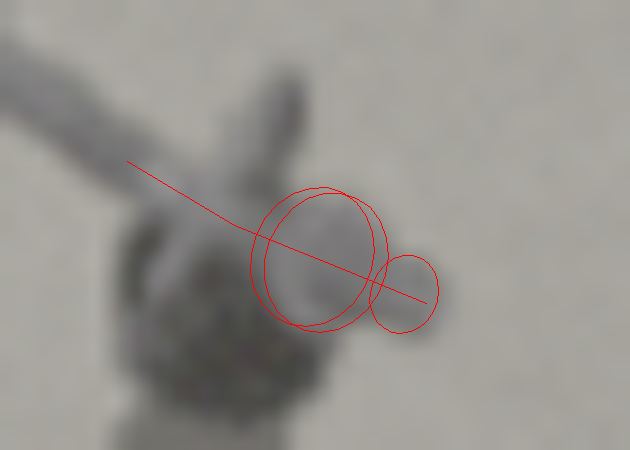

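View pics/s10.png

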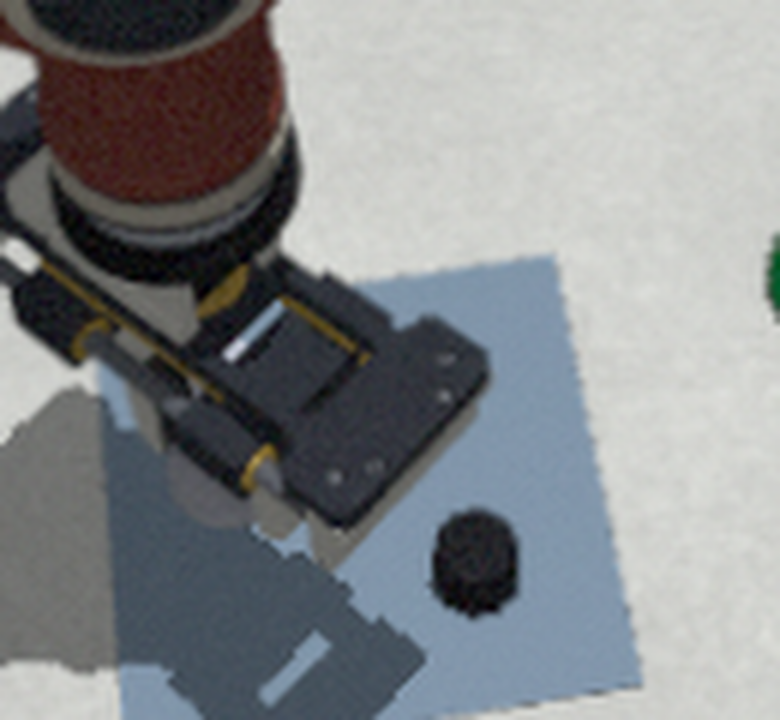

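```bash
cat >> h.py <<'E'
Z=np.array([0,0,1.])
def prong(tilt): return np.sin(tilt)*U+np.cos(tilt)*Z
def placeR(a,flip=1):
    x=np.array([-U[1],U[0],0])*flip
    return np.stack([x,np.cross(-a,x),-a],1)
E
python3 - <<'E'
from h import *
np.set_printoptions(precision=4,suppress=True)
tip=np.array([.584,.0125,.3082]); a=prong(r_(36.3)); R=placeR(a); o=rv(R)
for k in (.08,.02,-.024,-.04): print(planner.solve_ik(tip+(k+.0813)*a,o))
q=planner.solve_ik(tip+(.09+.0813)*a,o); print(sensors.get_q(),q); robot.movej(q)
robot.movel(tip+(.012+.0813)*a,.1,o); robot.dwell(.1); print(sensors.get_tcp_pos(),tip+(.012+.0813)*a,sensors.get_time_s(),ft(20)[0])
S=avg("side",3);T=avg("top",3)
enh(S,235,120,305,200,8,0,200,"s11");enh(T,240,170,330,240,8,0,200,"t11")
E
```

```text
[ 1.1357  0.6055 -1.3355  1.6568  0.0664  0.9577 -0.5691]
[ 1.045   0.6689 -1.3167  1.7267  0.1688  0.8279 -0.6659]
[ 0.9748  0.7201 -1.2965  1.7672  0.2596  0.7414 -0.75  ]
[ 0.9485  0.7386 -1.2865  1.7796  0.294   0.7116 -0.7815]
[ 1.12    0.7879 -0.9     1.7777  0.7462  0.9573 -0.8815] [ 1.1499  0.5956 -1.3372  1.6435  0.0512  0.9804 -0.5546]
[ 0.5577 -0.0364  0.3839] [ 0.5575 -0.0359  0.3834] 36.475 [-0.1494 -0.0379 -0.5339]
```

View pics/s11.png

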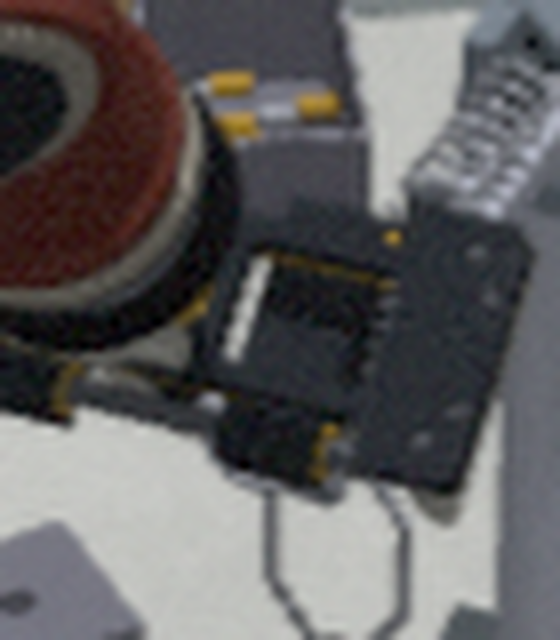

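View pics/t11.png

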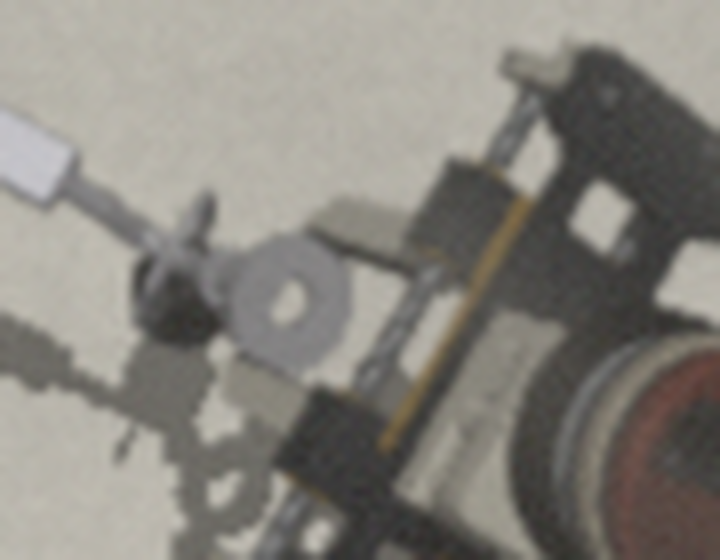

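Run:
```python
from h import *
np.set_printoptions(precision=4,suppress=True)
T=cal("top"); a=prong(r_(36.3)); tip=np.array([.584,.0125,.3082]); R=placeR(a)
tp=np.array(sensors.get_tcp_pos()); Rn=Rot.from_rotvec(sensors.get_ee_rot()).as_matrix()
w=tp+.0813*Rn[:,2]
f=lambda p:((proj(T,p)-[240,170]+.5)*8-.5)[0]
print("washer pred",f(w),"top-face",f(w+.004*a)," obs (290,302); tip model",f(tip),f(tip-.02*a),"obs tip (270,291)")
n=np.array([-U[1],U[0],0]); print("dpix per mm lateral",f(w+.001*n)-f(w),"per mm along R.y",f(w+.001*R[:,1])-f(w), Rn[:,2],a)
# line distance of obs washer from prong axis line in image
d=f(w)-f(tip-.02*a); print(d)
```

```text
washer pred [289.7635 305.1009] top-face [296.4412 307.8355]  obs (290,302); tip model [269.8492 296.9365] [237.7635 283.7976] obs tip (270,291)
dpix per mm lateral [ 1.648  -2.8053] per mm along R.y [2.2781 1.5304] [ 0.2843  0.5192 -0.806 ] [-0.2843 -0.5193  0.8059]
[52.0001 21.3032]
```

Run:
```python
from h import *
np.set_printoptions(precision=3,suppress=True)
n=np.array([-U[1],U[0],0])
tip=np.array([.584,.0125,.3082])+.0008*n; a=prong(r_(36.3)); o=rv(placeR(a))
for k in (-.008,-.022):
    robot.movel(tip+(k+.0813)*a,.04,o); print(k,ft(20)[0],sensors.get_time_s())
T=avg("top",2);S=avg("side",2)
enh(S,235,120,305,200,8,0,200,"s12");enh(T,230,170,320,240,8,0,200,"t12")
```

```text
-0.008 [-0.057 -0.108 -0.737] 37.7583
-0.022 [-0.108  0.109 -0.34 ] 38.425
```

View pics/t12.png

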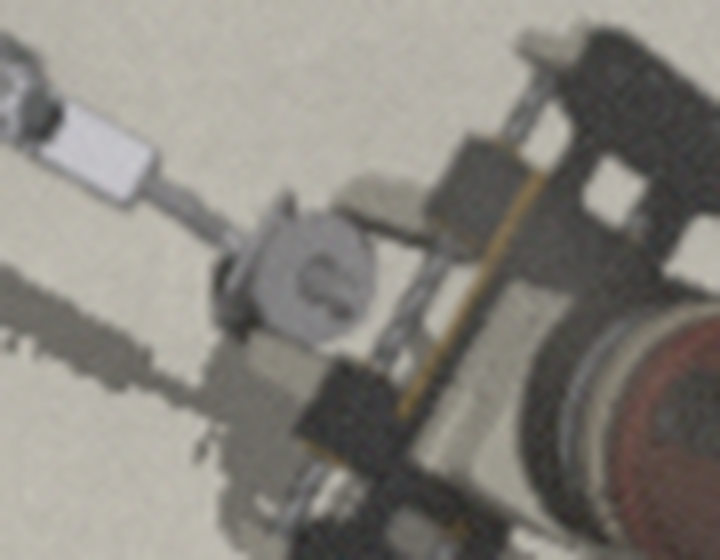

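View pics/s12.png

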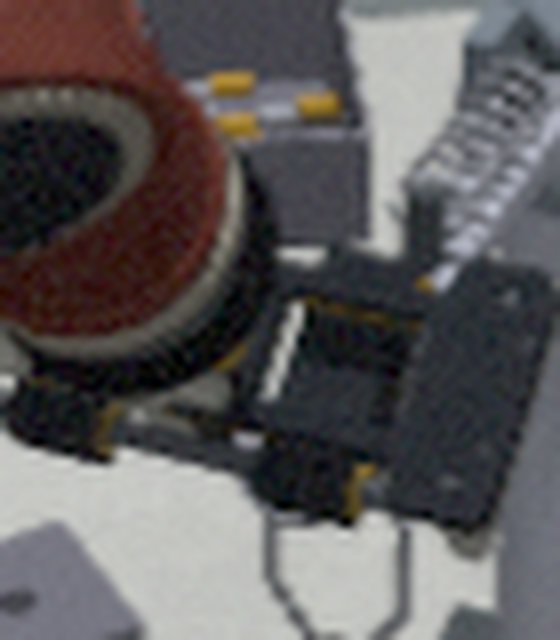

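Run:
```python
from h import *
np.set_printoptions(precision=3,suppress=True)
n=np.array([-U[1],U[0],0])
tip=np.array([.584,.0125,.3082])+.0008*n; a=prong(r_(36.3)); o=rv(placeR(a))
robot.ungrasp(); robot.dwell(.15)
robot.movel(tip+(.06+.0813)*a,.15,o)
# go to cap pre
x=np.array([1,1,0])/2**.5*1; z=-Z; 
c=[.5422,-.328]
for s in (1,-1):
  for v in ((1,1,0),(1,-1,0)):
    xx=s*np.array(v)/2**.5; Rp=np.stack([xx,np.cross(z,xx),z],1); print(s,v,planner.solve_ik([*c,.2],rv(Rp)))
print(sensors.get_q(),sensors.get_time_s())
q=np.array(sensors.get_q()); q[0]+=.25; robot.movej(q)
T=avg("top",2);S=avg("side",3)
enh(S,235,130,305,200,9,0,200,"s13");enh(T,230,180,300,235,10,0,200,"t13")
```

```text
1 (1, 1, 0) [ 1.101  1.009 -1.225  1.57   0.981  1.28   0.505]
1 (1, -1, 0) [ 0.886  0.783 -0.673  1.577  0.557  0.981 -0.748]
-1 (1, 1, 0) [ 0.618  0.701 -0.185  1.587  0.156  0.868 -1.981]
-1 (1, -1, 0) [ 1.125  1.074 -1.338  1.57   1.063  1.367  2.024]
[ 1.091  0.6   -1.28   1.682  0.044  0.91  -0.548] 40.4167
```

View pics/t13.png

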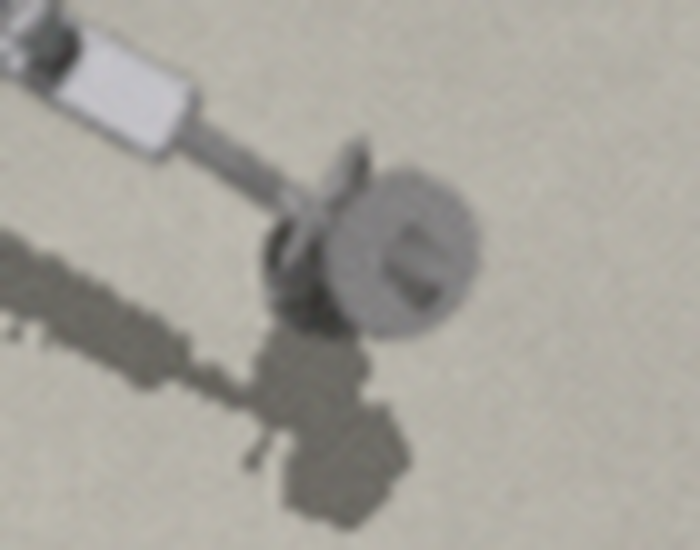

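View pics/s13.png

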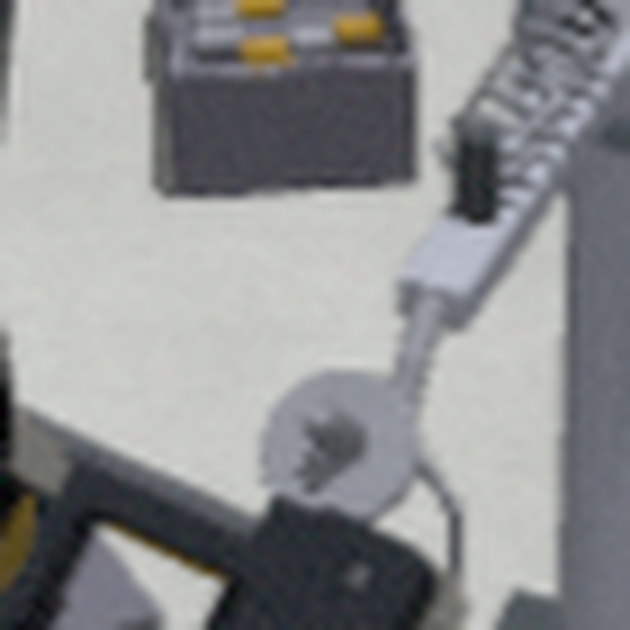

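Run:
```python
from h import *
np.set_printoptions(precision=3,suppress=True)
z=-Z; xx=np.array([1,-1,0])/2**.5; Rp=np.stack([xx,np.cross(z,xx),z],1)
q=planner.solve_ik([.5422,-.328,.16],rv(Rp)); print(q); robot.movej(q)
T=avg("top",3);S=avg("side",3)
enh(S,235,140,305,210,9,0,200,"s14");enh(T,240,185,290,225,14,0,200,"t14");enh(S,190,310,300,410,6,0,200,"s14b")
print(robot.movel([.5422,-.328,.094],.08,rv(Rp),until_force=5),sensors.get_tcp_pos())
robot.grasp(); print(sensors.get_grip_width(),sensors.get_time_s())
```

```text
[ 0.857  0.821 -0.616  1.609  0.572  0.898 -0.76 ]
False [ 0.543 -0.328  0.095]
0.02934515003950737 44.7833
```

View pics/t14.png

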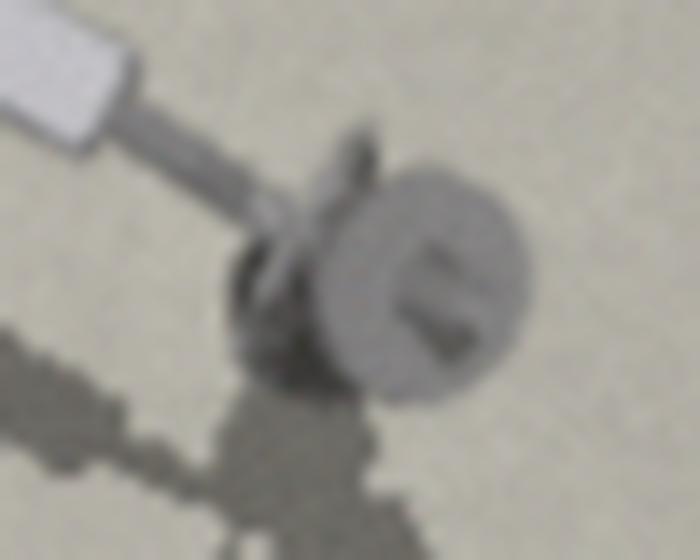

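View pics/s14.png

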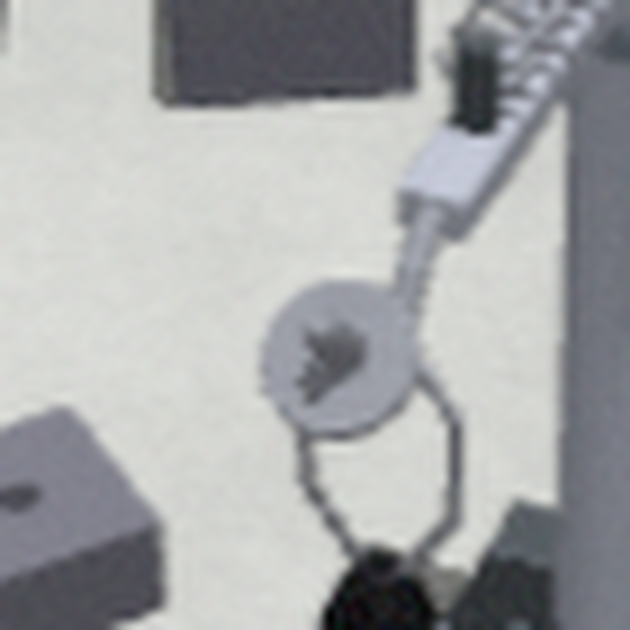

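View pics/s14b.png

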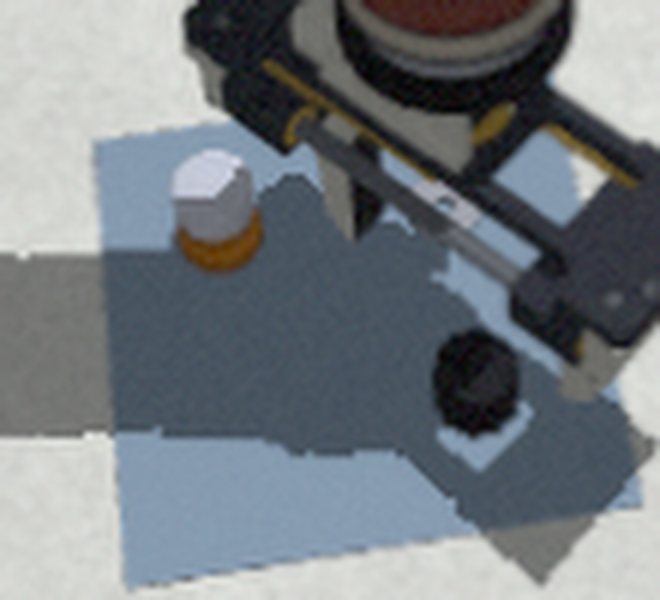

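Run:
```python
from model import *
np.set_printoptions(precision=4,suppress=True)
S=pickle.load(open("img_side.pkl","rb"));T=pickle.load(open("img_top.pkl","rb"))
s=lambda x,y:un(x,y,235,140,9);t=lambda x,y:un(x,y,240,185,14)
print("washer",tri((S,s(339,359)),(T,t(424,286))))
n=np.array([-U[1],U[0],0])
for dz,nm in ((.0315,"a"),):
    tl=r_(28)+dz/.195; sc=SAD-[0,0,.005]-[0,0,dz]-.0018*U+.0*n
    a=prong(tl); print(np.degrees(tl),"tip",sc+.055*a,"washer c",sc+.031*a)
    pol=[(cyl(sc+.035*a,a,.022,48),(0,0,255)),(cyl(sc+.027*a,a,.022,48),(0,255,0)),(cyl(sc+.049*a,a,.0055),(255,0,0)),(np.array([sc+.03*a,sc+.055*a]),(255,0,0))]
    over(S["frame"],S,255,165,18,pol,"so14",290,195);over(T["frame"],T,250,190,18,pol,"to14",285,218)
```

```text
washer (array([0.5897, 0.0217, 0.285 ]), np.float64(0.0019785029597246054))
37.25547207519022 tip [0.5844 0.0122 0.3041] washer c [0.5914 0.0249 0.285 ]
```

View pics/so14.png

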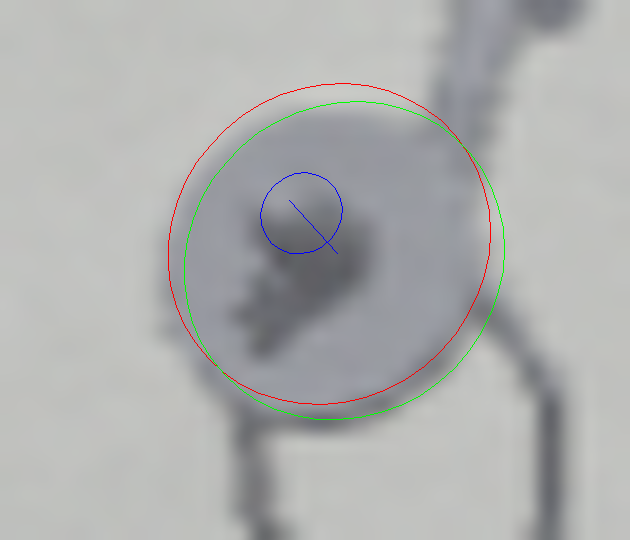

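View pics/to14.png

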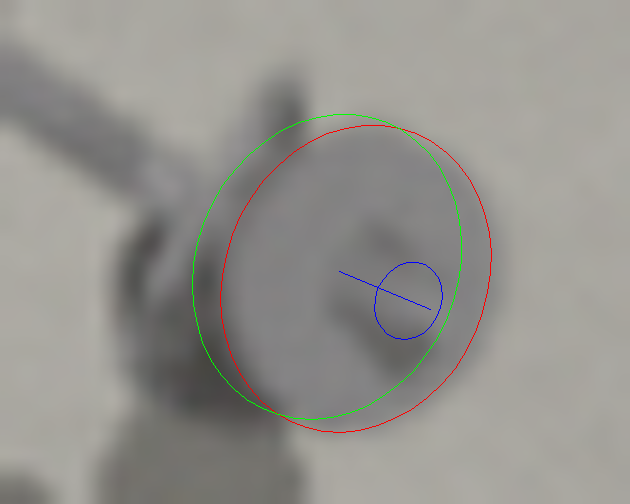

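```bash
cat >> h.py <<'E'
NL=np.array([-U[1],U[0],0])
E
python3 - <<'E'
from h import *
np.set_printoptions(precision=3,suppress=True)
p=np.array(sensors.get_tcp_pos()); robot.movel(p+[0,0,.09],.15); print(sensors.get_grip_width(),ft(20)[0])
tip=np.array([.5840,.0122,.3036])+.0005*NL; a=prong(r_(37.3)); o=rv(placeR(a)); L=.0768
q=planner.solve_ik(tip+(.1+L)*a,o); print(sensors.get_q(),q); robot.movej(q)
robot.movel(tip+(.025+L)*a,.12,o); robot.dwell(.1); print(sensors.get_tcp_pos(),tip+(.025+L)*a,sensors.get_time_s(),ft(20)[0])
S=avg("side",2);T=avg("top",3)
enh(S,235,130,305,210,8,0,200,"s15");enh(T,240,180,310,235,10,0,200,"t15")
c=cal("top"); f=lambda p:((proj(c,p)-[240,180]+.5)*10-.5)[0]
print("tip",f(tip),"washer",f(tip-.024*a),"cap bottom",f(tip+.01*a),"top",f(tip+.04*a))
E
```

```text
0.028788436899455108 [-0.152 -0.162 -0.56 ]
[ 0.866  0.795 -0.633  1.592  0.55   0.942 -0.742] [ 1.136  0.546 -1.232  1.653 -0.075  0.971 -0.427]
[ 0.555 -0.043  0.385] [ 0.555 -0.042  0.385] 48.0333 [ 0.03   0.121 -0.324]
tip [339.82  271.672] washer [290.853 251.329] cap bottom [360.792 280.385] top [425.824 307.403]
```

View pics/t15.png

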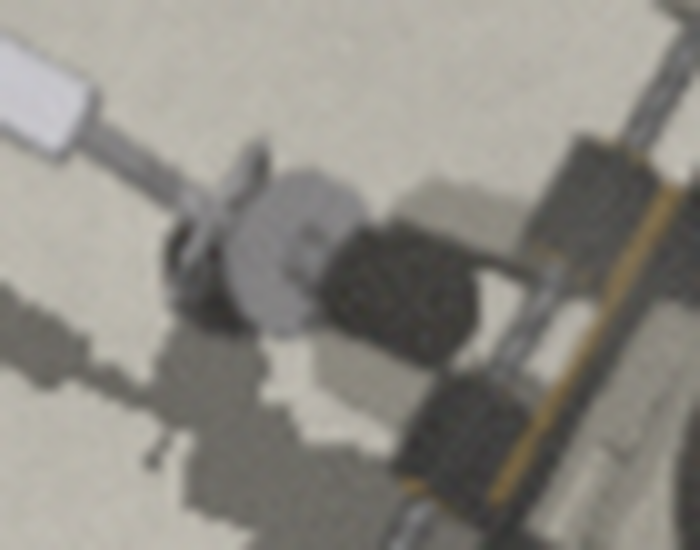

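View pics/s15.png

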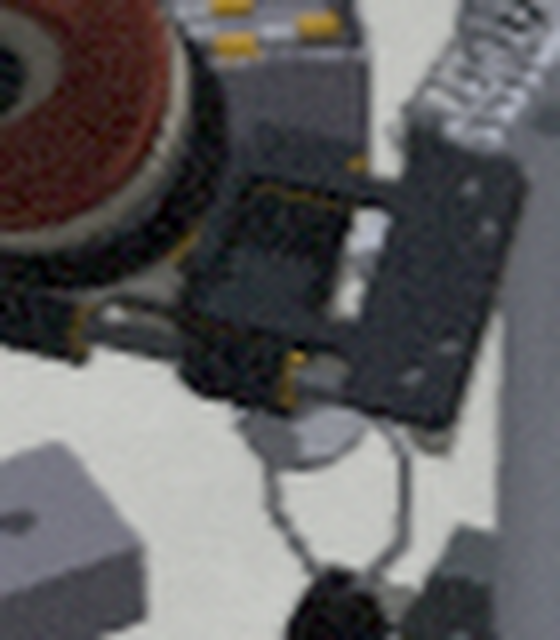

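Run:
```python
from h import *
np.set_printoptions(precision=3,suppress=True)
tip=np.array([.5840,.0122,.3036])+.0005*NL; a=prong(r_(37.3)); o=rv(placeR(a)); L=.0768
for k in (.010,.002,-.004,-.007):
    robot.movel(tip+(k+L)*a,.04,o); print(k,ft(25)[0],sensors.get_time_s())
T=avg("top",2);S=avg("side",2)
enh(S,235,130,305,210,8,0,200,"s16");enh(T,230,175,300,230,10,0,200,"t16")
```

```text
0.01 [-0.15   0.052 -0.537] 49.1833
0.002 [-0.207  0.034 -0.356] 49.7417
-0.004 [-0.079 -0.14  -0.338] 50.25
-0.007 [-0.494 -0.108 -0.171] 50.7083
```

View pics/t16.png

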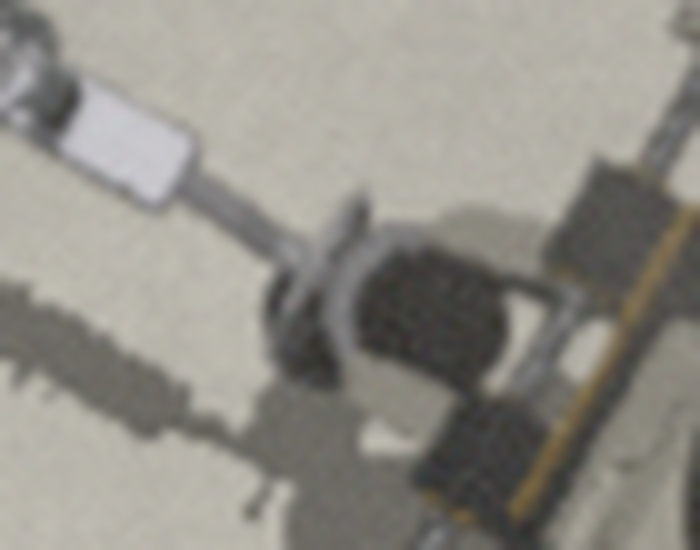

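View pics/s16.png

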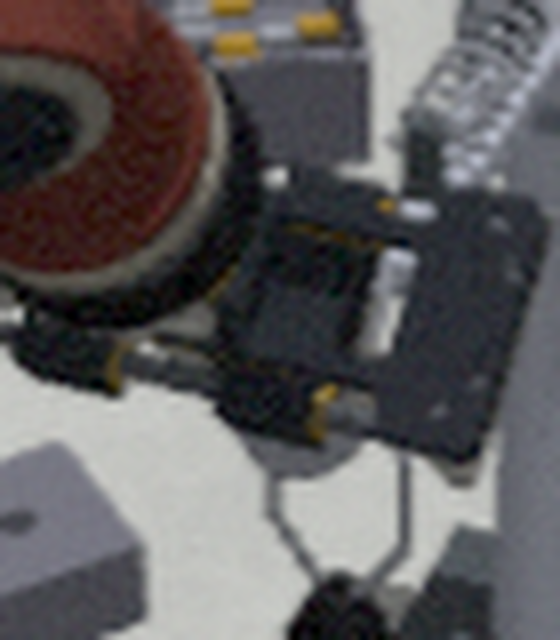

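Run:
```python
from h import *
np.set_printoptions(precision=3,suppress=True)
tip=np.array([.5840,.0122,.3036])+.0005*NL; a=prong(r_(37.3)); o=rv(placeR(a)); L=.0768
robot.movel(tip+(-.0095+L)*a,.02,o); print(ft(30)[0])
robot.ungrasp(); robot.dwell(.3)
robot.movel(tip+(.07+L)*a,.12,o)
q=np.array(sensors.get_q()); q[0]+=.5; robot.movej(q); robot.dwell(.3); print(sensors.get_time_s())
T=avg("top",3);S=avg("side",3)
enh(S,235,130,305,220,8,0,200,"s17");enh(T,230,175,300,230,10,0,200,"t17")
```

```text
[-1.104 -2.512  0.343]
55.0417
```

View pics/t17.png

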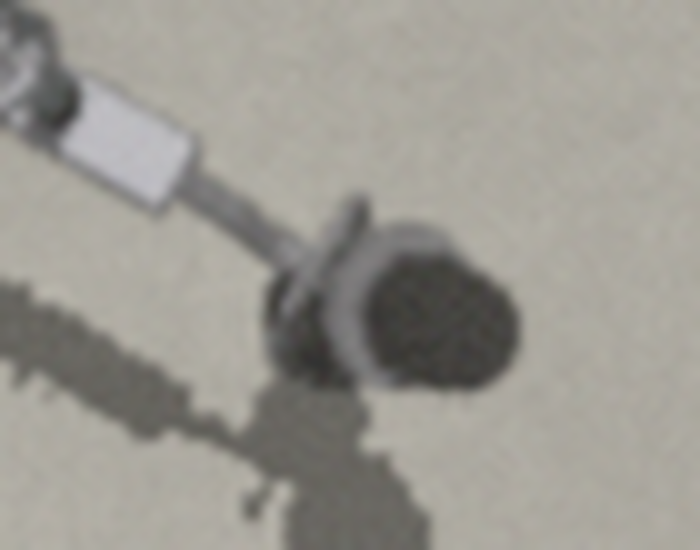

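View pics/s17.png

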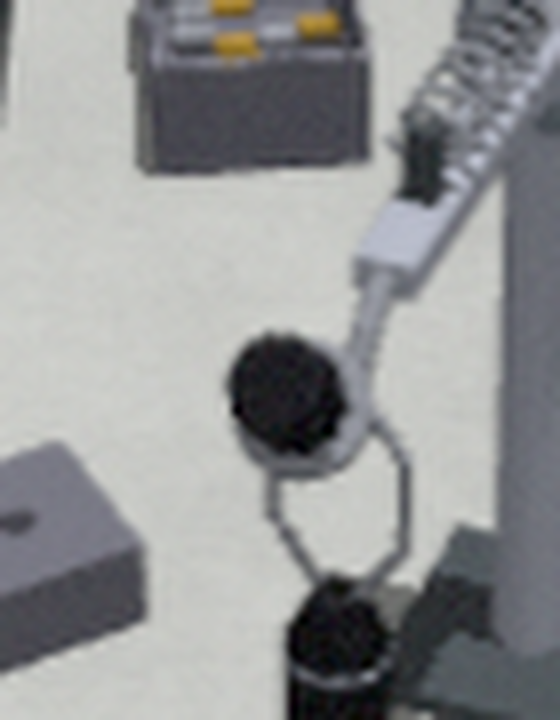

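Run:
```python
from model import *
S=pickle.load(open("img_side.pkl","rb"));T=pickle.load(open("img_top.pkl","rb"))
for dz,nm in ((.034,"a"),):
    tl=r_(28)+dz/.195; sc=SAD-[0,0,.005]-[0,0,dz]-.0018*U-[.0005,0,0]; a=prong(tl); F=sc+.027*a
    e=np.cos(tl)*U-np.sin(tl)*Z; w=F+.0018*e
    pol=[(cyl(w+.008*a,a,.022,48),(0,0,255)),(cyl(w,a,.022,48),(0,255,0)),(cyl(w+.008*a,a,.0155,48),(255,255,0)),(cyl(w+.038*a,a,.0155,48),(255,255,0))]
    over(S["frame"],S,255,162,18,pol,"so18",290,195);over(T["frame"],T,253,190,18,pol,"to18",288,218)
```

```text
(no output)
```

View pics/so18.png

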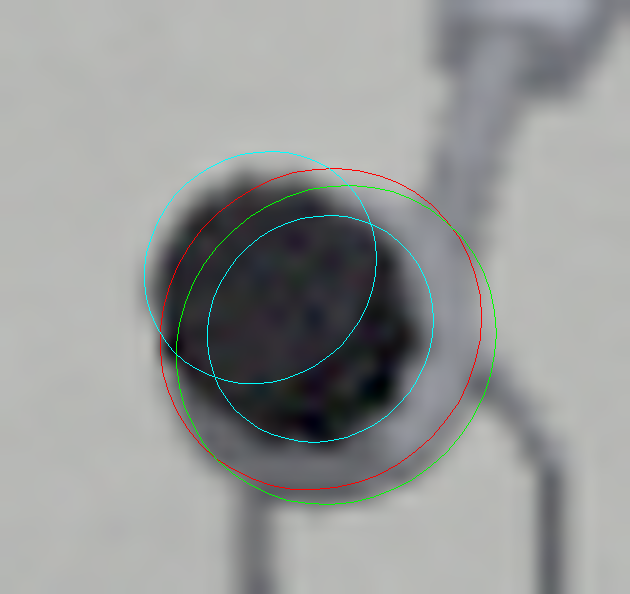

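View pics/to18.png

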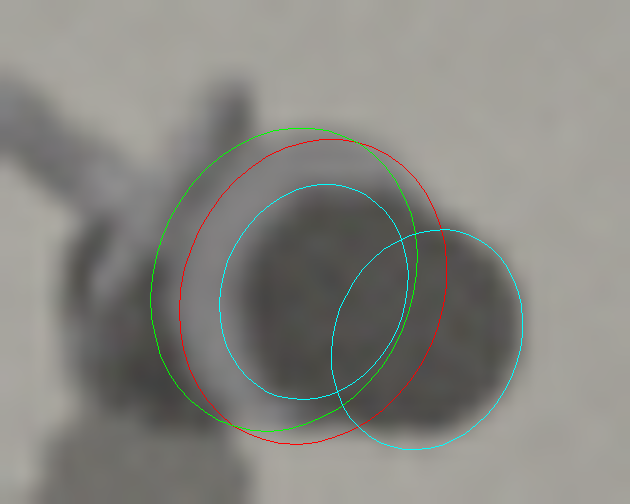

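Run:
```python
from h import *
a=avg("side",2)["frame"]; robot.dwell(.4); b=avg("side",2)["frame"]
print(np.abs(a-b)[130:240,235:320].mean(), np.abs(a-b)[300:400,20:60].mean(), sensors.get_time_s(), ft(5)[0])
robot.hand_in()
```

```text
1.5627272727272727 1.5882916666666667 55.9417 [ 0.10255759  0.03318803 -0.3373706 ]
the job is handed in; nothing more can be done
```

I hung the driver by its bail in the hook, put the large washer and then the cap on the prong, and handed the job in at about 56 s. No verdict was reported.

- **Driver:** I gripped it from the side, lifted it out of the dock and passed the bail over the prong. I lowered it until the wrist carried about 0 N of its 3.6 N, then let go. The pictures show it hanging upright and clear, with the arm sunk roughly 27 mm. I did not measure the arm's speed during release.
- **Washer:** The pictures show it on the prong, lying at the flange.
- **Cap:** I pushed it down until it met firm resistance where I expected it to meet the washer. The last pictures show it against the washer and near the prong axis.
- **Uncertain:** In the top view the cap looked about 2 mm higher relative to the washer than my model, while the side view agreed. I put this down to blur, since it is within the allowed height range, and did not press again.
- **Last checks:** Two side views 0.4 s apart differed only by picture noise, so the arm and driver were still. The gripper was well clear of everything.
- **Bystanders:** I saw none of the other things move, but I did not measure their positions again at the end.

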